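# Unload the bench dryer and set its fan wheel

### The arm

A 6-joint arm with a two-finger parallel gripper is mounted at the origin on a cart in front of the work surface, level with it; the furniture and walls round the work are solid. World frame = base frame: x ahead of the robot, y to its left, z up, the work surface at z = 0. Lengths are in mm, angles in degrees, forces in N, time in s.
With the tool pointing down it reaches from about 300 to 850 mm from the base axis. Payload 4.2 kg.
Tool frame: the origin (TCP) lies at the very end of the fingers, on their centre line; the grasp point (between the pads) lies 19 mm behind it (env.grip_depth is the distance from the TCP to the grasp point, in mm); y points along the fingers, z is the direction in which the jaws open and shut, and the axes are right-handed (so a half turn about y gives the same grasp; the last joint's range is limited). The gripper opens to 91 mm and grips with 3 to 60 N. Pads are 32 mm wide; open, the fingers measure 118 mm over their backs; the gripper's body (76 mm by 178 mm) begins 60 mm behind the grasp point.
Start: joints at [67.323, 18.312, 89.639, -0, 72.044, -1.146], TCP at [211.038, 534.889, 213.976] pointing down, gripper open.
Joint ranges: [-177.97, 177.97], [-48.28, 115.42], [12.27, 149.76], [-77.06, 257.06], [2.81, 150.46], [-146.56, 146.56]. Speed limits (degrees/s): [147.25, 147.25, 180, 180, 180, 180].

### API

Orientations are given as [roll, pitch, yaw] about the fixed x, y, z axes, in that order (R = Rz(yaw) Ry(pitch) Rx(roll)).
In Python, from workcell import state, imaging, job, env gives the robot as it stands.
- The arm moves only by the shell command python3 -m pendant 'ROWS' [FORCE]. ROWS is JSON, a list of rows, each an object with "delta_pos": the shift along the tool's x, y, z in cm, a list of three; "twist": the turn, a rotation vector about the tool's x, y, z in degrees, a list of three; "grip": the opening in per cent of the stroke, from 0 (shut) to 100 (fully open). In form: [{"delta_pos": [tx, ty, tz], "twist": [wx, wy, wz], "grip": grip}, ...]. A call has exactly 5 rows; each row is the pose to reach, as a shift and turn from the pose commanded when the call began, along the tool's axes at that moment; what a row does not reach only later rows make up. A row lasts 1/10 s, in which the tool goes at most 50 mm and 8.59 degrees, less where a joint would pass 70% of its speed; a pose out of reach is approached as far as the arm can. A call with a gripper value outside its range is refused whole. The fingers move at their own pace and stop on an object; FORCE is the grip in N (left out, the last holds). Time passes only in rows, so rows that repeat a pose let the fingers close, or fill a call up. It gives the time, the measured TCP pose, the force and the opening at its end, in the units of the state.
- state(): the state, without advancing time (a new reading comes with each control period).
- imaging.grab_frame(name): name is "scene" or "top" or "wrist"; returns (picture, depth): 400x640x3 uint8, red, green, blue; 400x640 float32, mm along the optical axis (not along the pixel's ray), 0 where there is no reading.
- imaging.camera_info(name): a dict with "fx", "fy", "cx", "cy" (pixels), "R" (3x3) and "t" (3): a world point X has camera coordinates R X + t. Camera axes: x right, y down, z forward; pixel columns grow to the right and rows downward; lengths in mm; the calibration is good to about 2 mm. A picture is of the moment at which its call begins: read the wrist's pose just before it. camera_info takes no time and is no camera call; for the wrist camera it gives the pose at the moment of the call.
- job.job_done(): hands the job in, once; it reports no verdict.
The state is a dict: "time_s": time; "qpos": joint angles; "qvel": joint speeds; "effort": joint torques, N m; "ee_pos": TCP position; "ee_rot": TCP orientation; "force": force on the tool from outside, world axes, zero at the start; "torque": the same for the moment, N m; "gripper_width": finger opening in mm.
Only numpy, scipy, OpenCV 4.12 (cv2) and the standard library are available. Lean on these libraries where they do the work, as an engineer would, in place of code of your own. Each camera call takes 0.05 s, during which the arm holds its last target.

### The job

Drying is finished: with a fingertip, gently roll the dryer's fan wheel toward the robot until it is fully off (white line at the dot, wheel at its stop), and leave it off while you lift every cassette out of its narrow gap by its exposed top edge and lay it flat on the floor of the steel tray, inside the rim and not on top of another cassette. When all are in the tray, roll the wheel back to low, so that its white line stands level with the pointer bars at the middle of the slot, to air the empty dryer.

Things in the scene. Friction and masses are not known exactly. Their poses are not given: they have to be found in the camera images.
- dryer: White bench dryer, fixed, 150 (its x) x 290 (its y) x 100 mm high; origin at the centre of its underside, +x away from the robot, +y left. In its flat top are four narrow gaps, each 74 mm long (dryer x) and 14 mm wide, centred at dryer y = +118, +71, +24 and -23 mm, gap floor 34 mm above the table. The fan wheel shows through a slot 62 x 20 mm at y = -105 mm.
- wheel_top (a point): Top of the fan wheel's rim: dryer (0, -105, 112) mm, 12 mm above the dryer's top. Wheel radius 35, 14 mm wide, axle along dryer y. Turned by pressing lightly on the rim from above and dragging along dryer x; the wheel yields up to 6 mm down on a spring (1.5 N preload, 0.5 N per mm), needs about 0.7 N at the rim to turn and stays where it is left.
- fan_wheel (a joint): Angle of the fan wheel, rad, 0 to 1.4 with hard stops; grows as the rim's top moves away from the robot (dryer +x). A white line across the rim shows it: at 0 it is near the slot's robot end, by the round dot (off); at 0.7 on top, level with the two black pointer bars beside the middle of the slot (low); above that toward the far end (high).
- oven_tray: Shallow loose steel tray, 189 (its x) x 339 (its y) x 24 mm high, about 0.5 kg, origin at the centre of its underside; floor up to 5 mm thick; clear floor inside the rim about 150 x 290 mm. Its long side lies roughly along the robot's forward direction.
- cassette_1_mid (a point): Centre of a slim perforated steel instrument cassette, a rigid plate 50 (its x) x 12 (its y, thickness) x 90 mm (its z), 0.1 to 0.21 kg. It starts standing on its short end in a gap of the dryer, the top 24 mm showing, 1 mm play either side in thickness; its axes are then the dryer's. May be absent.
- cassette_2_mid (a point): Centre of a slim perforated steel instrument cassette, a rigid plate 50 (its x) x 12 (its y, thickness) x 90 mm (its z), 0.1 to 0.21 kg. It starts standing on its short end in a gap of the dryer, the top 24 mm showing, 1 mm play either side in thickness; its axes are then the dryer's. May be absent.
- cassette_3_mid (a point): Centre of a slim perforated steel instrument cassette, a rigid plate 50 (its x) x 12 (its y, thickness) x 90 mm (its z), 0.1 to 0.21 kg. It starts standing on its short end in a gap of the dryer, the top 24 mm showing, 1 mm play either side in thickness; its axes are then the dryer's. May be absent.
- cassette_4_mid (a point): Centre of a slim perforated steel instrument cassette, a rigid plate 50 (its x) x 12 (its y, thickness) x 90 mm (its z), 0.1 to 0.21 kg. It starts standing on its short end in a gap of the dryer, the top 24 mm showing, 1 mm play either side in thickness; its axes are then the dryer's. May be absent.
Things that resemble listed ones, but are neither listed nor needed, are in the scene too. Leave any blue or purple look-alike of the part that bears cassette_1_mid alone. Leave any blue or purple look-alike of the part that bears cassette_3_mid alone.

How it is judged:
By the outcome, as a careful person would: the job done as asked, in the order asked, and still so for the second after the job is handed in, with the robot touching nothing.
Of cassette_1, cassette_2, cassette_3, cassette_4 only 3 to 4 are there at a start; the rules pass over those that are not, and their reading is None.
At some moment in a run one of oven_tray may be knocked a few centimetres aside while the robot is not near it.
Once in a run the grip may slacken for a moment while it holds something.
It also fails if it takes over 210 s, if anything falls off the work surface, if the arm or the gripper's body presses on something with over 40 N, if the wrist force passes 120 N, or if a joint passes its speed limit or range.

## Working session

There is one attempt and no reset: what is moved stays moved. The work goes in short steps, Python scripts to look and compute and a shell command to move; the robot and the scene stay as the last step left them, time stands still between calls to the robot, and variables do not carry over. Pictures are saved under pics/ and viewed, and the job is handed in when it is done.

```bash
ls; mkdir -p pics
python3 - <<'E'
from workcell import state, imaging, env
import cv2, numpy as np
s=state()
for k,v in s.items(): print(k,np.round(v,2))
print([a for a in dir(env) if a[0]!='_'])
for n in ["scene","top","wrist"]:
    p,d=imaging.grab_frame(n); np.savez('pics/%s0.npz'%n,p=p,d=d)
    c=imaging.camera_info(n); print(n,c['fx'],c['cx'],c['cy'],np.round(c['R'],3).tolist(),np.round(c['t'],1))
    cv2.imwrite('pics/%s0.png'%n,p[:,:,::-1])
E
```

```text
pics
time_s 0.0
qpos [67.32 18.35 89.71 -0.   72.04 -1.15]
qvel [ 0.   -0.02  0.07 -0.08 -0.02 -0.01]
effort [  0.   -41.25 -23.2    0.07   0.05  -0.  ]
ee_pos [210.82 534.4  213.14]
ee_rot [-90.1    0.   -21.53]
force [-0.36 -0.34 -0.74]
torque [-0.03 -0.04 -0.  ]
gripper_width 91.39
['Unreachable', 'grip_depth']
scene 470.6127139974011 322.50083062132154 197.57147464953252 [[0.789, -0.615, 0.002], [-0.359, -0.463, -0.81], [0.499, 0.638, -0.586]] [-381.9  256.   746.5]
top 505.57309975903934 327.99829110688523 197.22853198608166 [[0.017, -1.0, 0.007], [-0.988, -0.018, -0.153], [0.153, -0.005, -0.988]] [   4.1  504.5 1236.5]
wrist 338.88754743412284 320.4860691766943 204.9057143878158 [[0.367, 0.93, -0.002], [0.889, -0.35, 0.294], [0.273, -0.109, -0.956]] [-574.7  -33.2  392.7]
```

View pics/scene0.png

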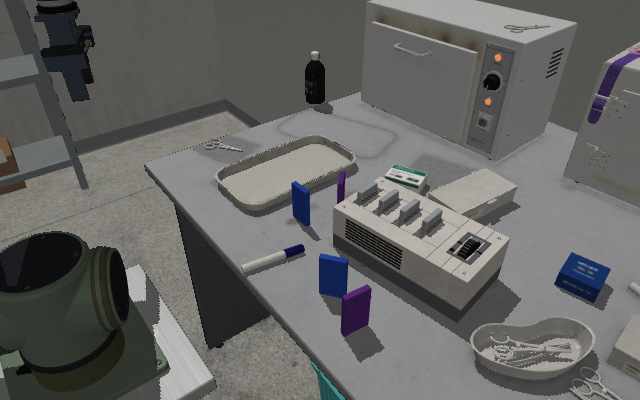

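View pics/top0.png

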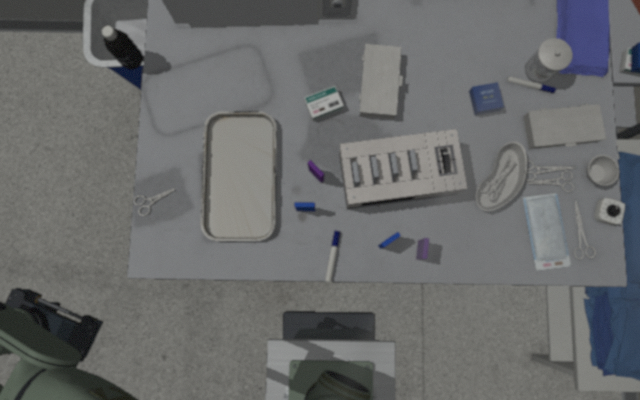

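View pics/wrist0.png

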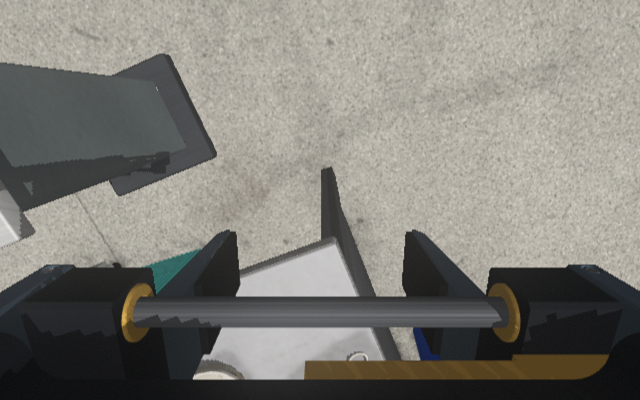

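The scene and top pictures show the dryer (top px 340-466, 131-208) with four grey cassettes at about (357,170), (376,166), (394,163), (413,160). The wheel is at (446,160) and the tray at (240,176). The blue and purple plates standing on the table at (305,206), (316,171), (389,240) and (423,248) are the look-alikes, so I leave those alone. Next I measure.

```bash
cat > h.py <<'E'
from workcell import state, imaging
import cv2, numpy as np
from scipy.spatial.transform import Rotation as Rn
def world(d,c):
    v,u=np.mgrid[0:d.shape[0],0:d.shape[1]]
    P=np.stack([(u-c['cx'])/c['fx']*d,(v-c['cy'])/c['fy']*d,d],-1)
    W=(P-c['t'])@np.array(c['R'])   # R^T (P-t)
    W[d==0]=np.nan
    return W
def proj(X,c):
    q=np.atleast_2d(X)@np.array(c['R']).T+c['t']
    return np.stack([q[:,0]/q[:,2]*c['fx']+c['cx'],q[:,1]/q[:,2]*c['fy']+c['cy']],-1)
E
python3 - <<'E'
from h import *
z=np.load('pics/top0.npz');p,d=z['p'],z['d'];c=imaging.camera_info('top');W=world(d,c)
def rep(m,n):
    pts=W[m][:,:2].astype(np.float32)
    r=cv2.minAreaRect(pts);print(n,len(pts),r, np.nanmedian(W[m][:,2]))
v,u=np.mgrid[0:400,0:640]
roi=(u>335)&(u<475)&(v>125)&(v<212)
print('z hist',np.histogram(W[roi][:,2],bins=[-10,10,30,60,80,90,95,100,105,110,120,130,140]))
m=roi&(W[...,2]>90)&(W[...,2]<106); m=cv2.morphologyEx(m.astype(np.uint8),cv2.MORPH_OPEN,np.ones((3,3)))>0
rep(m,'dryer top')
k=roi&(W[...,2]>110)
n,l,st,ce=cv2.connectedComponentsWithStats(k.astype(np.uint8))
for i in range(1,n):
    if st[i,4]>5: print(st[i],np.nanmean(W[l==i],0), np.nanmax(W[l==i][:,2]))
roi=(u>195)&(u<285)&(v>105)&(v<250)
for lo,hi in((12,40),(2,9)):
    m=roi&(W[...,2]>lo)&(W[...,2]<hi); n,l,st,ce=cv2.connectedComponentsWithStats(m.astype(np.uint8)); i=1+np.argmax(st[1:,4]); rep(l==i,'tray %d'%lo); print(st[i])
print(np.nanmedian(W[100:130,290:300,2]), W[176,240])
cv2.imwrite('pics/topcrop.png',cv2.resize(p[120:215,325:485,::-1],None,fx=5,fy=5,interpolation=cv2.INTER_CUBIC))
E
```

```text
z hist (array([4064,  136,  245,  204,  142,  215, 2936, 3193,  234,  128,  401,
          2]), array([-10,  10,  30,  60,  80,  90,  95, 100, 105, 110, 120, 130, 140]))
dryer top 6340 ((574.933349609375, -166.09133911132812), (151.44668579101562, 290.798583984375), 8.59879207611084) 100.0648460494271
[409 150   8  21 124] [ 584.76992519 -186.38314945  122.76604996] 129.48895839589065
[389 153   9  22 126] [ 575.62462327 -140.41734967  122.084068  ] 129.47369142405608
[442 153   8  16  50] [ 589.92713865 -268.57824341  112.33035658] 115.45405616672262
[370 157   9  21 117] [565.93863384 -94.59504165 122.95646983] 131.60296951155854
[351 162   8  22 114] [552.16180739 -49.51461622 122.88794509] 131.4237044525901
tray 12 1380 ((561.1356201171875, 245.04991149902344), (335.880126953125, 189.9980926513672), 0.9568905830383301) 23.59531035521664
[ 200  112   76  129 1380]
tray 2 6230 ((562.8073120117188, 246.08074951171875), (321.2414245605469, 172.2443389892578), 1.0033577680587769) 5.2129772773697916
[ 204  116   69  122 6230]
-0.08532494755865387 [561.37021262 242.90569694   4.57154159]
```

View pics/topcrop.png

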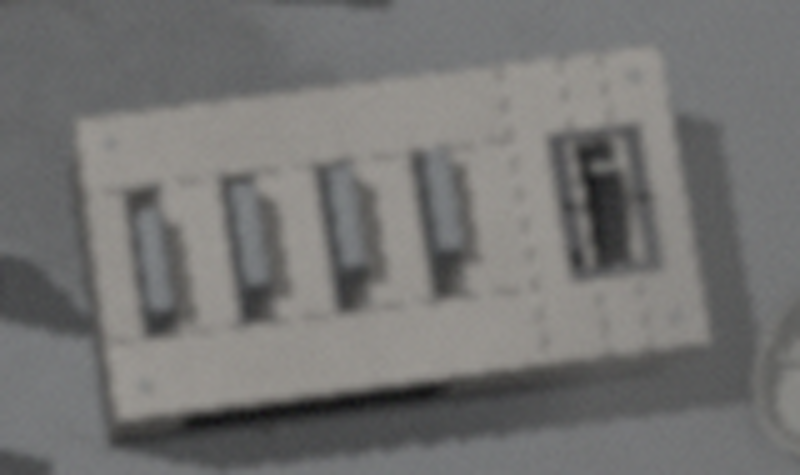

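```bash
cat >> h.py <<'E'
def Rt(yaw,tilt=0):  # tool down w/ yaw, then turned about tool z by tilt (deg)
    return Rn.from_euler('xyz',[-90,0,yaw],degrees=True)*Rn.from_rotvec([0,0,tilt],degrees=True)
def go(x,y,z,yaw=None,tilt=0):
    s=state();R0=Rn.from_euler('xyz',s['ee_rot'],degrees=True)
    R1=R0 if yaw is None else Rt(yaw,tilt)
    dp=R0.inv().apply(np.array([x,y,z])-s['ee_pos'])/10
    tw=(R0.inv()*R1).as_rotvec(degrees=True)
    print('t',round(s['time_s'],1),'dp',np.round(dp,2).tolist(),'tw',np.round(tw,1).tolist(),'| dist',round(np.linalg.norm(dp)*10),'ang',round(np.linalg.norm(tw)))
DY=8.6; D0=np.array([574.9,-166.1])
def dry(x,y):
    a=np.radians(DY);return D0+np.array([np.cos(a)*x-np.sin(a)*y,np.sin(a)*x+np.cos(a)*y])
E
python3 - <<'E'
from h import *
z=np.load('pics/top0.npz');p,d=z['p'],z['d'];c=imaging.camera_info('top');W=world(d,c)
for u,v in((305,206),(316,171),(389,240),(423,248)):
    q=W[v-12:v+12,u-12:u+12].reshape(-1,3);q=q[q[:,2]>50];print((u,v),np.round(np.nanmean(q,0)),np.round(q.max(0)),np.round(q.min(0)))
print(W[182,340],dry(0,-105))
go(*dry(0,-105),213,-81.4)
go(*dry(0,-60),260,-81.4)
E
```

```text
(305, 206) [476.  72.  85.] [484.  96.  97.] [471.  47.  50.]
(316, 171) [566.  47.  83.] [588.  67.  96.] [547.  26.  50.]
(389, 240) [ 396. -136.   87.] [ 417. -115.   95.] [ 379. -159.   54.]
(423, 248) [ 378. -218.   82.] [ 403. -211.   94.] [ 353. -228.   50.]
[550.5147698  -17.75921438   3.41152972] [ 590.60121106 -269.91942001]
t 0.1 dp [64.85, 0.11, -60.89] tw [0.1, 59.9, 0.0] | dist 890 ang 60
t 0.1 dp [62.59, -4.6, -57.01] tw [0.1, 59.9, 0.0] | dist 848 ang 60
```

```bash
A='[{"delta_pos":[20,-4.6,-19],"twist":[0,30,0],"grip":0},{"delta_pos":[20,-4.6,-19],"twist":[0,30,0],"grip":0},{"delta_pos":[20,-4.6,-19],"twist":[0,30,0],"grip":0},{"delta_pos":[20,-4.6,-19],"twist":[0,30,0],"grip":0},{"delta_pos":[20,-4.6,-19],"twist":[0,30,0],"grip":0}]'; true
python3 -m pendant '[{"delta_pos":[20,-4.6,-19],"twist":[0,30,0],"grip":0},{"delta_pos":[20,-4.6,-19],"twist":[0,30,0],"grip":0},{"delta_pos":[20,-4.6,-19],"twist":[0,30,0],"grip":0},{"delta_pos":[20,-4.6,-19],"twist":[0,30,0],"grip":0},{"delta_pos":[20,-4.6,-19],"twist":[0,30,0],"grip":0}]' 30
python3 - <<'E'
from h import *
go(*dry(0,-60),260,-81.4)
E
```

```text
time_s: 0.65
ee_pos: [315.3, 309.4, 255.2]
ee_rot: [-90.0, -0.0, -51.6]
force: [1.3, -0.4, 0.6]
gripper_width: 53.7
t 0.7 dp [58.59, -0.47, -12.21] tw [0.0, 29.8, 0.0] | dist 598 ang 30
```

```bash
python3 -m pendant '[{"delta_pos":[24,-0.5,-5],"twist":[0,0,0],"grip":0},{"delta_pos":[24,-0.5,-5],"twist":[0,0,0],"grip":0},{"delta_pos":[24,-0.5,-5],"twist":[0,0,0],"grip":0},{"delta_pos":[24,-0.5,-5],"twist":[0,0,0],"grip":0},{"delta_pos":[24,-0.5,-5],"twist":[0,0,0],"grip":0}]' 
python3 -m pendant '[{"delta_pos":[24,0,-5],"twist":[0,0,0],"grip":0},{"delta_pos":[24,0,-5],"twist":[0,0,0],"grip":0},{"delta_pos":[24,0,-5],"twist":[0,0,0],"grip":0},{"delta_pos":[24,0,-5],"twist":[0,0,0],"grip":0},{"delta_pos":[24,0,-5],"twist":[0,0,0],"grip":0}]'
python3 - <<'E'
from h import *
go(*dry(0,-60),260,-81.4)
E
```

```text
time_s: 1.15
ee_pos: [425.6, 90.1, 260.1]
ee_rot: [-90.0, -0.0, -51.6]
force: [0.7, 0.1, -0.4]
gripper_width: 13.9
time_s: 1.65
ee_pos: [535.8, -129.1, 259.7]
ee_rot: [-90.0, 0.0, -51.6]
force: [2.3, 0.3, -0.2]
gripper_width: 0.3
t 1.6 dp [10.53, -0.03, -2.22] tw [0.0, 29.8, -0.0] | dist 108 ang 30
```

```bash
python3 -m pendant '[{"delta_pos":[10.5,0,-2.2],"twist":[0,29.8,0],"grip":0},{"delta_pos":[10.5,0,-2.2],"twist":[0,29.8,0],"grip":0},{"delta_pos":[10.5,0,-2.2],"twist":[0,29.8,0],"grip":0},{"delta_pos":[10.5,0,-2.2],"twist":[0,29.8,0],"grip":0},{"delta_pos":[10.5,0,-2.2],"twist":[0,29.8,0],"grip":0}]'
python3 - <<'E'
from h import *
c=imaging.camera_info('wrist')
p,d=imaging.grab_frame('wrist');np.savez('pics/w1.npz',p=p,d=d,R=c['R'],t=c['t'])
cv2.imwrite('pics/w1.png',p[:,:,::-1])
W=world(d,c)
m=(W[...,2]>94)&(W[...,2]<106);n,l,st,ce=cv2.connectedComponentsWithStats(m.astype(np.uint8));i=1+np.argmax(st[1:,4]);m=l==i
print(cv2.minAreaRect(W[m][:,:2].astype(np.float32)),np.nanmedian(W[m][:,2]),st[i])
k=W[...,2]>109
n,l,st,ce=cv2.connectedComponentsWithStats(k.astype(np.uint8))
for i in range(1,n):
    if st[i,4]>60: print(st[i],np.nanmean(W[l==i],0), np.nanmax(W[l==i],0),np.nanmin(W[l==i],0))
E
```

```text
time_s: 2.15
ee_pos: [583.3, -223.2, 259.2]
ee_rot: [-90.1, 0.0, -81.4]
force: [0.3, -0.3, -0.3]
gripper_width: 0.7
((578.5195922851562, -183.27784729003906), (150.24832153320312, 254.41860961914062), 8.6111478805542) 99.93843940497439 [  236     0   174   267 36010]
[ 296   37   60   18 1056] [567.97367088 -96.04499603 122.57791471] [592.92716426 -86.3026204  126.01068251] [ 543.06981757 -104.33048816  109.05836123]
[300  97  57  14 790] [ 577.21101932 -141.28359882  123.74642421] [ 602.10421192 -132.35225051  126.22127208] [ 552.40840107 -150.2025948   121.70626429]
[303 149  55  15 812] [ 586.20890971 -186.17945967  122.6113037 ] [ 611.33173792 -177.8308047   126.12328396] [ 561.42428224 -196.05819465  109.41639467]
[    0   229   640   171 66819] [ 577.69828433 -195.05548521  357.81057679] [ 658.02305127 -172.69628033  380.0790998 ] [ 496.81095312 -275.84652194  109.01949026]
```

View pics/w1.png

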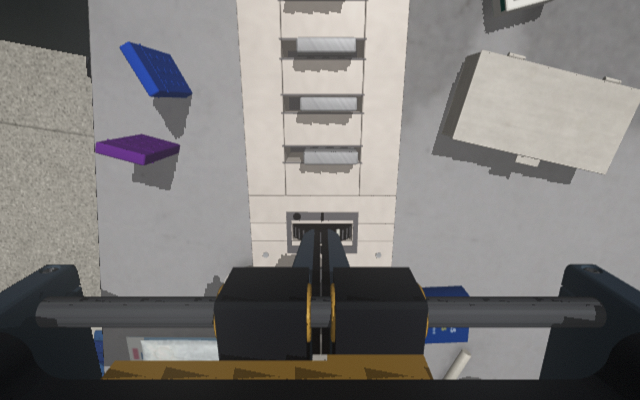

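```bash
sed -i 's/D0=np.array(.*/D0=np.array([575.6,-165.8])/' h.py
python3 - <<'E'
from h import *
go(*dry(12,-105),125,-81.4)
E
```

```text
t 2.2 dp [4.77, 13.45, 1.3] tw [0.0, 0.1, -0.0] | dist 143 ang 0
```

```bash
python3 -m pendant '[{"delta_pos":[4.8,5,1.3],"twist":[0,0,0],"grip":0},{"delta_pos":[4.8,9,1.3],"twist":[0,0,0],"grip":0},{"delta_pos":[4.8,12,1.3],"twist":[0,0,0],"grip":0},{"delta_pos":[4.8,13.4,1.3],"twist":[0,0,0],"grip":0},{"delta_pos":[4.8,13.4,1.3],"twist":[0,0,0],"grip":0}]' 
python3 -m pendant '[{"delta_pos":[0,0.4,0],"twist":[0,0,0],"grip":0},{"delta_pos":[0,0.8,0],"twist":[0,0,0],"grip":0},{"delta_pos":[0,1.2,0],"twist":[0,0,0],"grip":0},{"delta_pos":[0,1.5,0],"twist":[0,0,0],"grip":0},{"delta_pos":[0,1.6,0],"twist":[0,0,0],"grip":0}]'
python3 - <<'E'
from h import *
s=state();print(s['force'],s['ee_pos'])
p,d=imaging.grab_frame('scene')
cv2.imwrite('pics/s1.png',cv2.resize(p[200:300,400:530,::-1],None,fx=5,fy=5,interpolation=cv2.INTER_CUBIC))
E
```

```text
time_s: 2.7
ee_pos: [602.3, -267.1, 124.2]
ee_rot: [-90.2, 0.2, -81.3]
force: [-0.6, 0.0, 0.1]
gripper_width: 0.2
time_s: 3.2
ee_pos: [603.8, -268.1, 110.4]
ee_rot: [-89.9, -0.0, -81.3]
force: [0.2, 0.4, 1.1]
gripper_width: 0.1
[0.19325166 0.39278608 1.13763628] [ 603.83243506 -268.14221598  110.39034292]
```

View pics/s1.png

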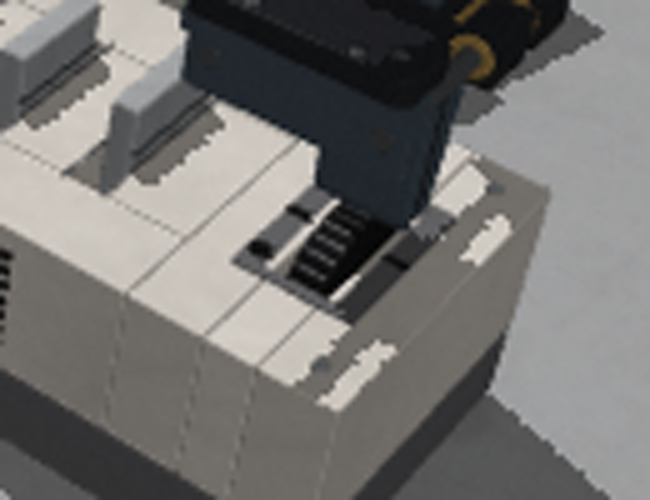

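The fingertip sits on the far half of the wheel and the force is light. I'll press about 2 mm more and drag toward the robot.

```bash
python3 -m pendant '[{"delta_pos":[0,0.25,0],"twist":[0,0,0],"grip":0},{"delta_pos":[0,0.25,-0.6],"twist":[0,0,0],"grip":0},{"delta_pos":[0,0.25,-1.2],"twist":[0,0,0],"grip":0},{"delta_pos":[0,0.25,-1.8],"twist":[0,0,0],"grip":0},{"delta_pos":[0,0.25,-2.4],"twist":[0,0,0],"grip":0}]' 
python3 -m pendant '[{"delta_pos":[0,0,0],"twist":[0,0,0],"grip":0},{"delta_pos":[0,-1.2,0],"twist":[0,0,0],"grip":0},{"delta_pos":[0,-1.2,0],"twist":[0,0,0],"grip":0},{"delta_pos":[0,-1.2,2.4],"twist":[0,0,0],"grip":0},{"delta_pos":[0,-1.2,2.4],"twist":[0,0,0],"grip":0}]'
python3 - <<'E'
from h import *
p,d=imaging.grab_frame('scene')
cv2.imwrite('pics/s2.png',cv2.resize(p[200:300,400:530,::-1],None,fx=5,fy=5,interpolation=cv2.INTER_CUBIC))
E
```

```text
time_s: 3.75
ee_pos: [579.1, -271.9, 107.8]
ee_rot: [-90.0, -0.0, -81.3]
force: [1.1, 0.5, 2.4]
gripper_width: 0.4
time_s: 4.25
ee_pos: [605.7, -267.8, 119.6]
ee_rot: [-89.9, -0.0, -81.3]
force: [1.0, 0.5, 0.3]
gripper_width: 0.3
```

View pics/s2.png

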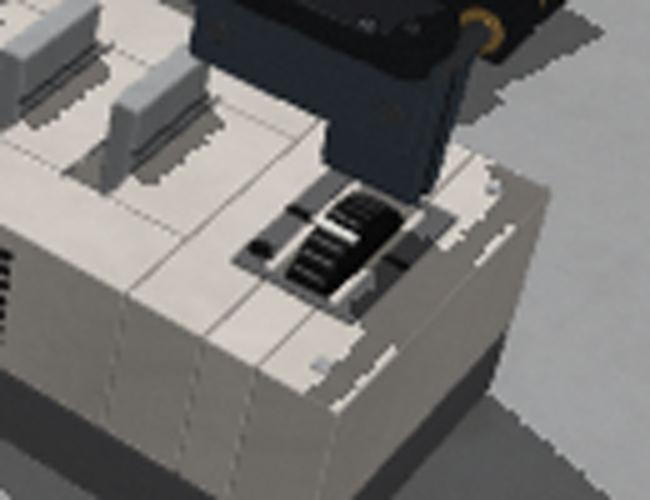

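The line is now about level with the bars at crop (338,232), so the drag works. Two more strokes will take it to the stop.

```bash
python3 -m pendant '[{"delta_pos":[0,0.9,0],"twist":[0,0,0],"grip":0},{"delta_pos":[0,1.2,-0.2],"twist":[0,0,0],"grip":0},{"delta_pos":[0,1.2,-1.0],"twist":[0,0,0],"grip":0},{"delta_pos":[0,1.2,-1.8],"twist":[0,0,0],"grip":0},{"delta_pos":[0,1.2,-2.6],"twist":[0,0,0],"grip":0}]' 
python3 -m pendant '[{"delta_pos":[0,0,0],"twist":[0,0,0],"grip":0},{"delta_pos":[0,-1.2,0],"twist":[0,0,0],"grip":0},{"delta_pos":[0,-1.2,1],"twist":[0,0,0],"grip":0},{"delta_pos":[0,-1.2,2.6],"twist":[0,0,0],"grip":0},{"delta_pos":[0,-1.2,2.6],"twist":[0,0,0],"grip":0}]' 
python3 -m pendant '[{"delta_pos":[0,0.9,0],"twist":[0,0,0],"grip":0},{"delta_pos":[0,1.2,-0.2],"twist":[0,0,0],"grip":0},{"delta_pos":[0,1.2,-1.0],"twist":[0,0,0],"grip":0},{"delta_pos":[0,1.2,-1.8],"twist":[0,0,0],"grip":0},{"delta_pos":[0,1.2,-2.4],"twist":[0,0,0],"grip":0}]' 
python3 -m pendant '[{"delta_pos":[0,0,0],"twist":[0,0,0],"grip":0},{"delta_pos":[0,-2,0],"twist":[0,0,0],"grip":0},{"delta_pos":[-4,-6,0],"twist":[0,0,0],"grip":0},{"delta_pos":[-8,-10,0],"twist":[0,0,0],"grip":30},{"delta_pos":[-8,-12,0],"twist":[0,0,0],"grip":70}]'
python3 - <<'E'
from h import *
p,d=imaging.grab_frame('scene')
cv2.imwrite('pics/s3.png',cv2.resize(p[200:300,400:530,::-1],None,fx=5,fy=5,interpolation=cv2.INTER_CUBIC))
E
```

```text
time_s: 4.8
ee_pos: [577.1, -272.2, 108.1]
ee_rot: [-90.0, -0.0, -81.4]
force: [1.9, 0.7, 2.3]
gripper_width: 0.3
time_s: 5.3
ee_pos: [605.7, -267.7, 119.5]
ee_rot: [-89.9, -0.0, -81.3]
force: [-0.0, -0.1, 0.2]
gripper_width: 0.0
time_s: 5.8
ee_pos: [578.6, -272.0, 108.0]
ee_rot: [-90.0, -0.0, -81.4]
force: [1.4, 0.6, 1.6]
gripper_width: 0.5
time_s: 6.3
ee_pos: [566.1, -189.9, 228.8]
ee_rot: [-90.1, 0.1, -81.2]
force: [1.0, -0.4, 0.2]
gripper_width: 13.5
```

View pics/s3.png

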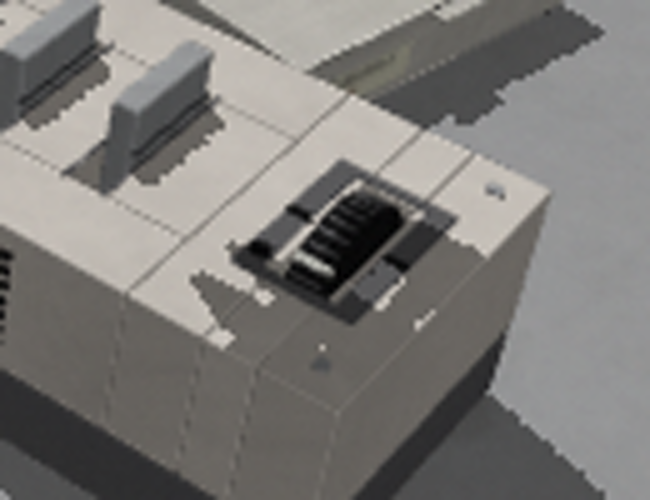

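Run:
```python
from h import *
c=imaging.camera_info('scene')
for a in (0,0.1,.2,0.7,1.2):
    X=np.r_[dry(35*np.sin(a-.7),-105),77+35*np.cos(a-.7)]
    print(a,(proj(X,c)[0]-[400,200])*5)
c=imaging.camera_info('wrist')
p,d=imaging.grab_frame('wrist');cv2.imwrite('pics/w2.png',p[:,:,::-1])
W=world(d,c);k=(W[...,2]>109)&(W[...,2]<130)
n,l,st,ce=cv2.connectedComponentsWithStats(k.astype(np.uint8))
for i in range(1,n):
    if st[i,4]>60: print(st[i],np.nanmean(W[l==i],0),np.nanmax(W[l==i],0),np.nanmin(W[l==i],0))
for y in(118,71,24,-23): print(y,dry(0,y))
```

```text
0 [307.23939535 266.2719648 ]
0.1 [312.56630357 257.56864228]
0.2 [318.03426674 249.2240365 ]
0.7 [345.36194959 215.84156832]
1.2 [367.46490855 201.87858798]
[ 296   11   67   22 1403] [553.90464147 -50.81521709 122.41306194] [579.04447143 -41.03980141 127.14381917] [528.98086602 -58.93579653 109.15718964]
[ 306   79   64   16 1004] [567.85024675 -95.05678156 123.72443614] [592.74408301 -86.06754004 126.06978137] [ 542.97171971 -104.11017933  120.88485281]
[309 138  61  16 950] [ 576.8767265  -140.26182173  122.93427147] [ 602.28947953 -131.79674275  126.36574208] [ 552.05465718 -150.02296706  111.13589382]
[312 190  58  18 968] [ 586.04848688 -185.63956531  122.07313123] [ 611.73601057 -177.61177966  125.85230665] [ 561.26425309 -195.89883172  109.17518679]
[315 271  22  14 274] [ 587.3810172  -269.1031116   111.13268102] [ 597.77824637 -261.30295252  113.60926824] [ 575.81603955 -277.72552473  109.00632654]
118 [557.95482947 -49.12674704]
71 [564.98299062 -95.59829695]
24 [ 572.01115176 -142.06984685]
-23 [ 579.0393129  -188.54139676]
```

View pics/w2.png

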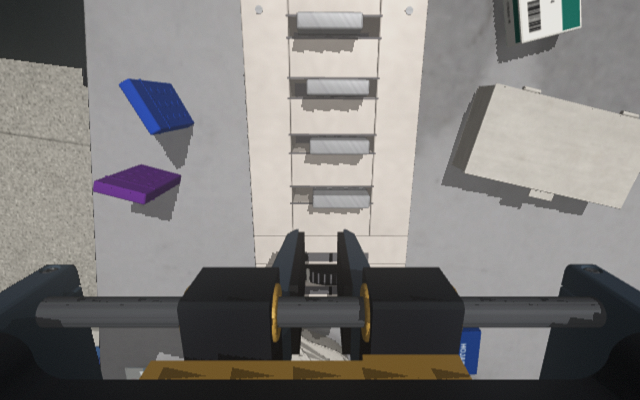

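The wheel is off: its line is at crop (308,262), against (307,266) predicted for angle 0. All four gaps hold grey cassettes, with top edges at wrist px (330,20), (337,88), (339,147) and (341,199). The blue (155,105) and purple (137,180) plates lie outside the dryer and stay where they are. I'll take the gap at -23 first.

Run:
```python
from h import *
go(*dry(7,-23),150,-81.4)
```

```text
t 6.4 dp [-0.19, 8.21, 1.72] tw [-0.3, 0.2, 0.2] | dist 84 ang 0
```

```bash
python3 -m pendant '[{"delta_pos":[-0.2,2,1.7],"twist":[0,0,0],"grip":84},{"delta_pos":[-0.2,5,1.7],"twist":[0,0,0],"grip":84},{"delta_pos":[-0.2,8,1.7],"twist":[0,0,0],"grip":84},{"delta_pos":[-0.2,8,1.7],"twist":[0,0,0],"grip":84},{"delta_pos":[-0.2,8,1.7],"twist":[0,0,0],"grip":84}]' 50
python3 - <<'E'
from h import *
go(*dry(7,-23),103,-81.4)
E
```

```text
time_s: 6.9
ee_pos: [583.5, -188.4, 146.7]
ee_rot: [-90.1, 0.1, -81.4]
force: [0.5, 0.8, 0.2]
gripper_width: 61.8
t 6.9 dp [-0.05, 4.37, 0.27] tw [0.1, 0.0, -0.1] | dist 44 ang 0
```

```bash
python3 -m pendant '[{"delta_pos":[0,0,0.25],"twist":[0,0,0],"grip":84},{"delta_pos":[0,1,0.25],"twist":[0,0,0],"grip":84},{"delta_pos":[0,2.5,0.25],"twist":[0,0,0],"grip":84},{"delta_pos":[0,4.3,0.25],"twist":[0,0,0],"grip":84},{"delta_pos":[0,4.3,0.25],"twist":[0,0,0],"grip":84}]' 50
python3 -m pendant '[{"delta_pos":[0,0,0],"twist":[0,0,0],"grip":40},{"delta_pos":[0,0,0],"twist":[0,0,0],"grip":40},{"delta_pos":[0,0,0],"twist":[0,0,0],"grip":40},{"delta_pos":[0,0,0],"twist":[0,0,0],"grip":40},{"delta_pos":[0,0,0],"twist":[0,0,0],"grip":40}]' 50
python3 - <<'E'
from h import *
s=state();print(s['force'],s['torque'],s['gripper_width'])
c=imaging.camera_info('wrist');p,d=imaging.grab_frame('wrist');cv2.imwrite('pics/w3.png',p[:,:,::-1])
E
```

```text
time_s: 7.4
ee_pos: [585.3, -187.3, 102.7]
ee_rot: [-90.2, 0.1, -81.3]
force: [-1.0, 0.6, -0.1]
gripper_width: 76.6
time_s: 7.9
ee_pos: [587.1, -187.9, 105.4]
ee_rot: [-89.9, -0.0, -81.3]
force: [0.1, -1.0, 3.0]
gripper_width: 48.9
[ 0.08324667 -0.97169773  3.03462778] [-0.05161826  0.03980128  0.01535657] 48.94706674385599
```

View pics/w3.png

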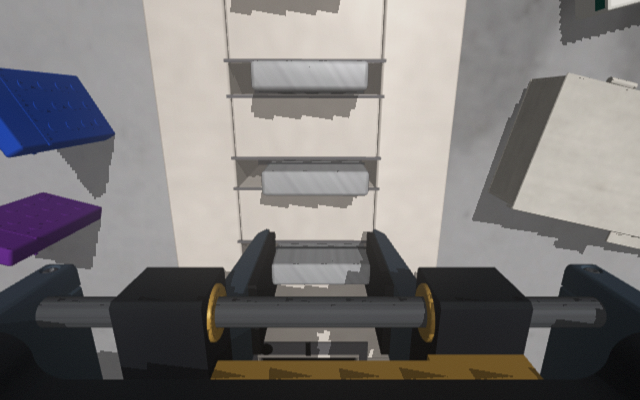

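The cassette is held between the pads along its 50 mm width (px 270-370, 265). I'll lift straight up.

```bash
python3 -m pendant '[{"delta_pos":[0,-1,0],"twist":[0,0,0],"grip":40},{"delta_pos":[0,-3,0],"twist":[0,0,0],"grip":40},{"delta_pos":[0,-6,0],"twist":[0,0,0],"grip":40},{"delta_pos":[0,-9,0],"twist":[0,0,0],"grip":40},{"delta_pos":[0,-12,0],"twist":[0,0,0],"grip":40}]' 50
python3 -m pendant '[{"delta_pos":[0,-2,0],"twist":[0,0,0],"grip":40},{"delta_pos":[0,-2,0],"twist":[0,0,0],"grip":40},{"delta_pos":[0,-2,0],"twist":[0,0,0],"grip":40},{"delta_pos":[0,-2,0],"twist":[0,0,0],"grip":40},{"delta_pos":[0,-2,0],"twist":[0,0,0],"grip":40}]' 50
python3 - <<'E'
from h import *
s=state();print(s['force'],s['torque'],s['gripper_width'])
c=imaging.camera_info('wrist');p,d=imaging.grab_frame('scene');cv2.imwrite('pics/s4.png',p[:,:,::-1])
E
```

```text
time_s: 8.45
ee_pos: [586.2, -187.6, 225.6]
ee_rot: [-90.1, 0.0, -81.3]
force: [-0.1, -0.3, -1.9]
gripper_width: 49.4
time_s: 8.95
ee_pos: [585.9, -187.5, 242.7]
ee_rot: [-90.2, 0.1, -81.3]
force: [0.7, 0.1, -2.4]
gripper_width: 49.5
[ 0.67172774  0.12840643 -2.37570421] [-0.13549975  0.00471866  0.02882634] 49.450115764826414
```

View pics/s4.png

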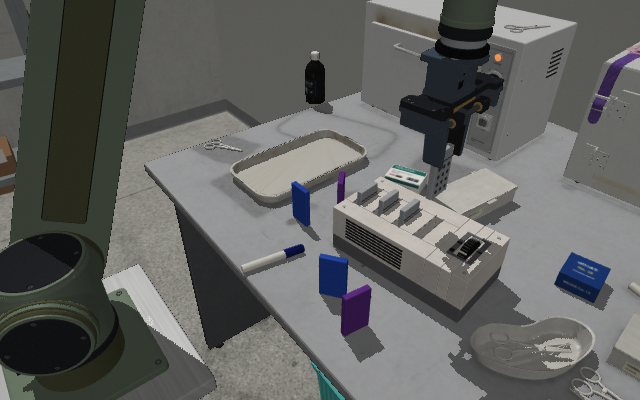

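The cassette is out, hanging at about (440,170). The tray has been knocked: its rim now spans px 232-368 in the scene view, against 216-355 before. I'll measure it again.

```bash
cat >> h.py <<'E'
def tray(save=None):
    p,d=imaging.grab_frame('top');c=imaging.camera_info('top');W=world(d,c)
    reg=(W[...,0]>330)&(W[...,0]<780)&(W[...,1]>95)&(W[...,1]<420)
    m=reg&(W[...,2]>12)&(W[...,2]<40);n,l,st,ce=cv2.connectedComponentsWithStats(m.astype(np.uint8));i=1+np.argmax(st[1:,4])
    print('tray',cv2.minAreaRect(W[l==i][:,:2].astype(np.float32)),st[i])
    if save: cv2.imwrite(save,cv2.resize(p[80:270,120:360,::-1],None,fx=3,fy=3,interpolation=cv2.INTER_CUBIC))
    return p,d,W
E
python3 - <<'E'
from h import *
tray('pics/t1.png')
E
```

```text
tray ((605.6472778320312, 250.53775024414062), (340.3741455078125, 188.91053771972656), 1.9710314273834229) [ 200   95   74  129 1383]
```

View pics/t1.png

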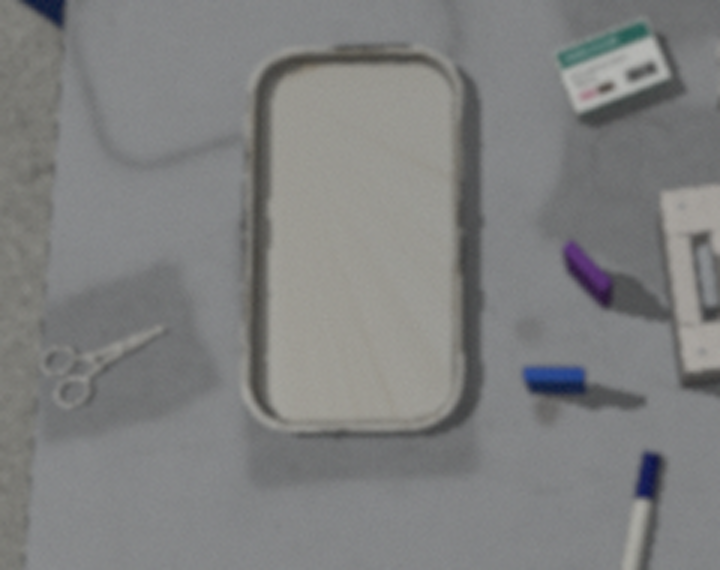

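```bash
cat >> h.py <<'E'
TC=np.array([605.6,250.5]);TY=1.97
def tr(x,y):
    a=np.radians(TY);return TC+np.array([np.cos(a)*x-np.sin(a)*y,np.sin(a)*x+np.cos(a)*y])
E
python3 - <<'E'
from h import *
print(tr(96,0)); go(*tr(96,0),200,-88); go(*tr(96,0),200,-88,50)
E
```

```text
[701.54326048 253.80011636]
t 9.1 dp [-41.89, 4.34, 18.06] tw [0.1, 6.7, -0.1] | dist 458 ang 7
t 9.1 dp [-41.89, 4.34, 18.06] tw [3.0, 6.2, 49.9] | dist 458 ang 50
```

```bash
python3 -m pendant '[{"delta_pos":[-3,0,1.5],"twist":[0,0,0],"grip":40},{"delta_pos":[-7,0,3],"twist":[0,0,0],"grip":40},{"delta_pos":[-11,0,5],"twist":[0,0,0],"grip":40},{"delta_pos":[-15,0,7],"twist":[0,0,0],"grip":40},{"delta_pos":[-19,0,9],"twist":[0,0,0],"grip":40}]' 
python3 -m pendant '[{"delta_pos":[-4,0,2],"twist":[0,0,0],"grip":40},{"delta_pos":[-8,0,4],"twist":[0,0,0],"grip":40},{"delta_pos":[-12,0,6],"twist":[0,2,0],"grip":40},{"delta_pos":[-16,0,7.5],"twist":[0,4,0],"grip":40},{"delta_pos":[-20,0,9],"twist":[0,6.7,0],"grip":40}]'
python3 - <<'E'
from h import *
s=state();print(s['gripper_width'],s['force'],s['qpos'])
go(*tr(96,-2),140,-88,50)
E
```

```text
time_s: 9.55
ee_pos: [647.2, 15.3, 244.1]
ee_rot: [-90.0, 0.0, -81.3]
force: [0.3, 0.4, -2.0]
gripper_width: 49.4
time_s: 10.05
ee_pos: [706.0, 226.6, 243.6]
ee_rot: [-90.1, -0.0, -88.1]
force: [0.4, -0.1, -1.1]
gripper_width: 49.5
49.45284528169521 [ 0.43963274 -0.09376177 -1.13094271] [ 1.69123168e+01  3.36038307e+01  6.03500426e+01 -6.19692918e-03
  8.61140458e+01  1.50416626e+01]
t 10.1 dp [-2.53, 10.36, -0.35] tw [0.0, -0.1, 50.0] | dist 107 ang 50
```

```bash
python3 -m pendant '[{"delta_pos":[-0.5,1,0],"twist":[0,0,8],"grip":40},{"delta_pos":[-1,2,0],"twist":[0,0,16],"grip":40},{"delta_pos":[-1.5,4,0],"twist":[0,0,24],"grip":40},{"delta_pos":[-2,6,-0.3],"twist":[0,0,32],"grip":40},{"delta_pos":[-2.5,7,-0.3],"twist":[0,0,40],"grip":40}]'
python3 - <<'E'
from h import *
s=state();print(s['gripper_width'],s['force'],s['qpos'])
go(*tr(96,-2),90,-88,50)
E
```

```text
time_s: 10.55
ee_pos: [701.2, 249.2, 172.8]
ee_rot: [-90.1, 40.2, -88.1]
force: [-1.2, 0.9, -3.1]
gripper_width: 49.4
49.36377792185516 [-1.21958355  0.91941464 -3.12274808] [  1.707598    35.09601198  79.32524994  42.81194743  71.7995141
 -16.44791806]
t 10.6 dp [5.15, 6.49, 0.07] tw [0.0, -0.1, 9.8] | dist 83 ang 10
```

```bash
python3 -m pendant '[{"delta_pos":[1,1,0],"twist":[0,0,5],"grip":40},{"delta_pos":[2,2.5,0],"twist":[0,0,10],"grip":40},{"delta_pos":[3.5,4,0],"twist":[0,0,10],"grip":40},{"delta_pos":[5.1,6.4,0],"twist":[0,0,10],"grip":40},{"delta_pos":[5.1,6.4,0],"twist":[0,0,10],"grip":40}]'
python3 - <<'E'
from h import *
s=state();print(s['gripper_width'],s['force'],s['qpos'])
p,d=imaging.grab_frame('scene');cv2.imwrite('pics/s5.png',p[:,:,::-1])
tray('pics/t2.png')
E
```

```text
time_s: 11.05
ee_pos: [699.5, 251.2, 87.0]
ee_rot: [-90.8, 49.9, -88.6]
force: [-0.8, -0.0, -2.9]
gripper_width: 49.1
49.097746110933976 [-0.76359289 -0.0065844  -2.90782388] [ -1.3503984   42.09774719  85.8009397   54.72595857  69.14342424
 -31.90531838]
tray ((603.103515625, 299.80145263671875), (339.4260559082031, 92.61783599853516), 3.1061642169952393) [200  96  37 128 757]
```

View pics/s5.png

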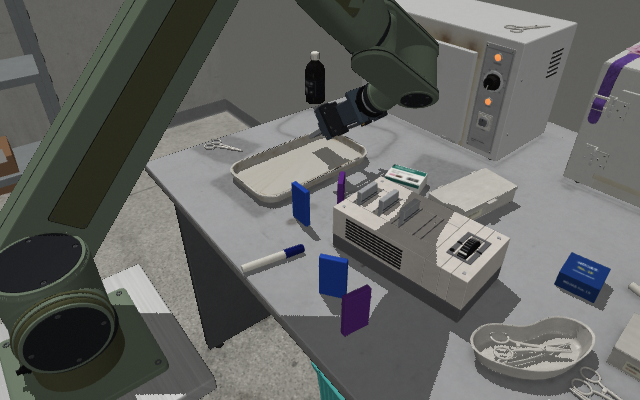

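View pics/t2.png

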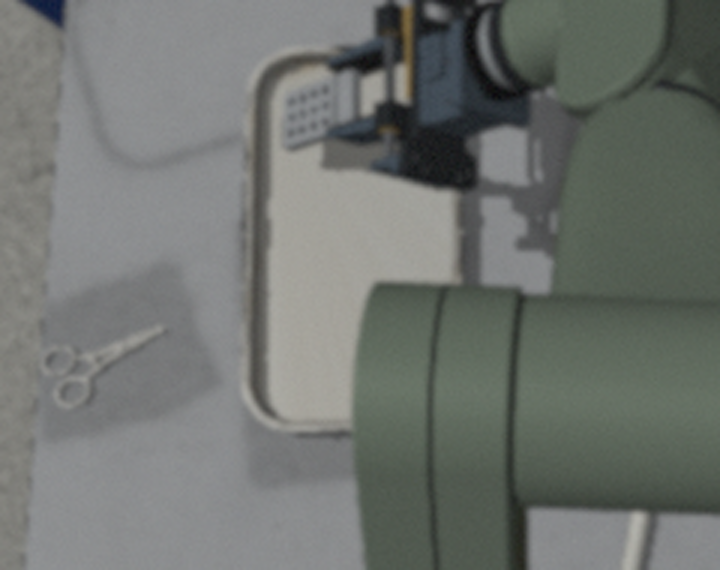

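The plate hangs 50° tilted over the far end of the tray, at crop (310,110), inside the rim. I'll descend until its edge touches.

Run:
```python
from h import *
go(*tr(96,-9),60,-88,50)
go(*tr(96,-9),54,-88,50)
```

```text
t 11.2 dp [2.95, 1.53, -0.03] tw [0.0, -0.1, -0.0] | dist 33 ang 0
t 11.2 dp [3.41, 1.92, -0.03] tw [0.0, -0.1, -0.0] | dist 39 ang 0
```

```bash
python3 -m pendant '[{"delta_pos":[0.8,0.4,0],"twist":[0,0,0],"grip":40},{"delta_pos":[1.6,0.8,0],"twist":[0,0,0],"grip":40},{"delta_pos":[2.3,1.2,0],"twist":[0,0,0],"grip":40},{"delta_pos":[2.9,1.5,0],"twist":[0,0,0],"grip":40},{"delta_pos":[3.0,1.6,0],"twist":[0,0,0],"grip":40}]' 
python3 -m pendant '[{"delta_pos":[0.08,0.06,0],"twist":[0,0,0],"grip":40},{"delta_pos":[0.15,0.12,0],"twist":[0,0,0],"grip":40},{"delta_pos":[0.23,0.19,0],"twist":[0,0,0],"grip":40},{"delta_pos":[0.3,0.25,0],"twist":[0,0,0],"grip":40},{"delta_pos":[0.3,0.25,0],"twist":[0,0,0],"grip":40}]'
```

```text
time_s: 11.65
ee_pos: [701.8, 244.5, 58.3]
ee_rot: [-90.1, 50.0, -88.2]
force: [-0.4, 0.3, -1.6]
gripper_width: 49.3
time_s: 12.15
ee_pos: [702.1, 244.9, 55.6]
ee_rot: [-90.0, 50.0, -88.0]
force: [-0.0, 0.6, -2.6]
gripper_width: 49.4
```

```bash
python3 -m pendant '[{"delta_pos":[0,0,0],"twist":[0,0,0],"grip":40},{"delta_pos":[0.1,0.08,0],"twist":[0,0,0],"grip":40},{"delta_pos":[0.23,0.19,0],"twist":[0,0,0],"grip":40},{"delta_pos":[0.3,0.25,0],"twist":[0,0,0],"grip":40},{"delta_pos":[0.3,0.25,0],"twist":[0,0,0],"grip":40}]'
python3 - <<'E'
from h import *
s=state();print(s['gripper_width'],s['force'],s['ee_pos'])
p,d=imaging.grab_frame('wrist');cv2.imwrite('pics/w4.png',p[:,:,::-1])
E
```

```text
time_s: 12.65
ee_pos: [702.3, 244.8, 52.3]
ee_rot: [-90.0, 50.1, -88.0]
force: [-1.1, -1.4, 0.7]
gripper_width: 49.2
49.22463061868518 [-1.12125354 -1.41909924  0.69358039] [702.27309303 244.83473249  52.32684518]
```

View pics/w4.png

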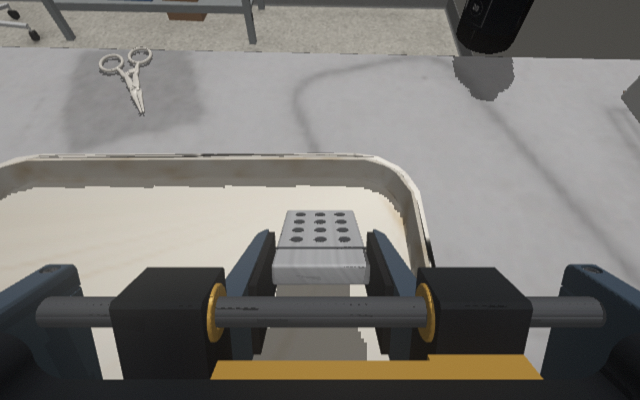

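The edge touches the floor (force changed sign) well inside the rim, with the plate at (320,240). Release gently, then back off along the tool.

```bash
python3 -m pendant '[{"delta_pos":[0,0,0],"twist":[0,0,0],"grip":54},{"delta_pos":[0,0,0],"twist":[0,0,0],"grip":56},{"delta_pos":[0,0,0],"twist":[0,0,0],"grip":60},{"delta_pos":[0,0,0],"twist":[0,0,0],"grip":64},{"delta_pos":[0,0,0],"twist":[0,0,0],"grip":66}]' 3
python3 - <<'E'
from h import *
s=state();print(s['gripper_width'],s['force'],s['ee_pos'])
p,d=imaging.grab_frame('wrist');cv2.imwrite('pics/w5.png',p[:,:,::-1])
E
```

```text
time_s: 13.2
ee_pos: [702.2, 245.0, 51.7]
ee_rot: [-90.0, 50.0, -88.0]
force: [0.3, 0.3, 0.8]
gripper_width: 60.2
60.24568031570444 [0.33318091 0.30927158 0.79587577] [702.16537747 244.95505006  51.65409224]
```

View pics/w5.png

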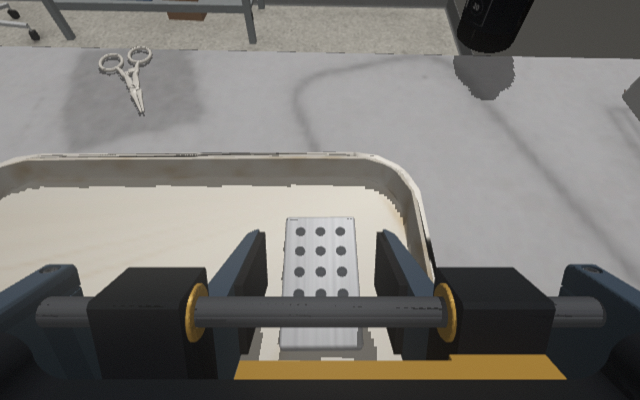

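The cassette is flat in the tray at px (320,285). I'll back off and go for the next one.

```bash
python3 -m pendant '[{"delta_pos":[0,-2,0],"twist":[0,0,0],"grip":66},{"delta_pos":[0,-5,0],"twist":[0,0,0],"grip":66},{"delta_pos":[-3,-9,0],"twist":[0,0,-8],"grip":80},{"delta_pos":[-6,-12,0],"twist":[0,0,-16],"grip":84},{"delta_pos":[-9,-15,0],"twist":[0,0,-24],"grip":84}]' 50
python3 - <<'E'
from h import *
s=state();print(s['qpos'])
go(*dry(5,24),215,-81.4)
E
```

```text
time_s: 13.75
ee_pos: [704.9, 184.9, 220.9]
ee_rot: [-89.8, 25.7, -88.2]
force: [1.1, 0.9, -0.8]
gripper_width: 76.7
[ 2.26432702 31.52946264 71.8827859  26.32868797 77.52635044 -5.45532187]
t 13.8 dp [29.29, -13.46, -13.75] tw [-1.7, -6.8, -25.6] | dist 350 ang 27
```

```bash
python3 -m pendant '[{"delta_pos":[4,-2,-2],"twist":[-0.4,-1.5,-6],"grip":84},{"delta_pos":[8,-4,-4],"twist":[-0.8,-3,-13],"grip":84},{"delta_pos":[12,-5.5,-5.6],"twist":[-1.2,-5,-19],"grip":84},{"delta_pos":[16,-7.4,-7.5],"twist":[-1.7,-6.8,-25.6],"grip":84},{"delta_pos":[20,-9.2,-9.4],"twist":[-1.7,-6.8,-25.6],"grip":84}]' 50
python3 - <<'E'
from h import *
go(*dry(5,24),150,-81.4)
E
```

```text
time_s: 14.25
ee_pos: [617.0, -35.2, 213.9]
ee_rot: [-90.0, 0.3, -80.9]
force: [0.1, -0.8, 0.4]
gripper_width: 76.6
t 14.2 dp [9.87, 6.34, -5.64] tw [-0.0, 0.5, -0.3] | dist 130 ang 1
```

```bash
python3 -m pendant '[{"delta_pos":[4,0,-2.3],"twist":[0,0.5,-0.3],"grip":84},{"delta_pos":[8,0,-4.6],"twist":[0,0.5,-0.3],"grip":84},{"delta_pos":[9.9,0,-5.65],"twist":[0,0.5,-0.3],"grip":84},{"delta_pos":[9.9,3,-5.65],"twist":[0,0.5,-0.3],"grip":84},{"delta_pos":[9.9,6.3,-5.65],"twist":[0,0.5,-0.3],"grip":84}]' 50
python3 - <<'E'
from h import *
go(*dry(5,24),104,-81.4)
p,d=imaging.grab_frame('wrist');cv2.imwrite('pics/w6.png',p[:,:,::-1])
E
```

```text
time_s: 14.75
ee_pos: [577.5, -143.9, 150.5]
ee_rot: [-89.8, -0.0, -81.8]
force: [-0.2, 0.1, -0.2]
gripper_width: 76.4
t 14.8 dp [-0.27, 4.65, -0.03] tw [-0.2, -0.4, 0.0] | dist 47 ang 0
```

View pics/w6.png

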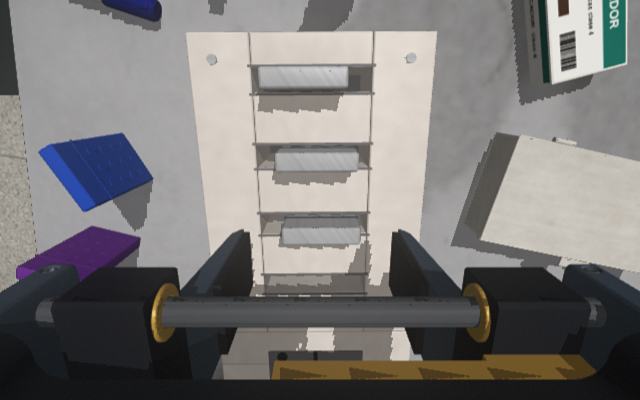

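The next cassette is the one at (320,230), between the open fingers; behind it at (315,284) is the empty gap. Descend, grip and lift.

```bash
python3 -m pendant '[{"delta_pos":[-0.25,1,0],"twist":[0,-0.4,0],"grip":84},{"delta_pos":[-0.25,2.2,0],"twist":[0,-0.4,0],"grip":84},{"delta_pos":[-0.25,3.6,0],"twist":[0,-0.4,0],"grip":84},{"delta_pos":[-0.25,4.6,0],"twist":[0,-0.4,0],"grip":84},{"delta_pos":[-0.25,4.6,0],"twist":[0,-0.4,0],"grip":84}]' 50
python3 -m pendant '[{"delta_pos":[0,0,0],"twist":[0,0,0],"grip":40},{"delta_pos":[0,0,0],"twist":[0,0,0],"grip":40},{"delta_pos":[0,0,0],"twist":[0,0,0],"grip":40},{"delta_pos":[0,0,0],"twist":[0,0,0],"grip":40},{"delta_pos":[0,0,0],"twist":[0,0,0],"grip":40}]' 50
python3 -m pendant '[{"delta_pos":[0,-1,0],"twist":[0,0,0],"grip":40},{"delta_pos":[0,-3,0],"twist":[0,0,0],"grip":40},{"delta_pos":[0,-6,0],"twist":[0,0,0],"grip":40},{"delta_pos":[0,-9,0],"twist":[0,0,0],"grip":40},{"delta_pos":[0,-13,0],"twist":[0,0,0],"grip":40}]' 50
python3 - <<'E'
from h import *
s=state();print(s['gripper_width'],s['force'])
p,d=imaging.grab_frame('scene');cv2.imwrite('pics/s6.png',p[100:300,300:540,::-1])
E
```

```text
time_s: 15.3
ee_pos: [576.2, -138.8, 101.7]
ee_rot: [-90.2, 0.1, -81.2]
force: [0.0, -0.5, -0.4]
gripper_width: 76.6
time_s: 15.8
ee_pos: [577.0, -139.1, 103.1]
ee_rot: [-90.0, 0.1, -81.2]
force: [-0.2, -0.3, 2.9]
gripper_width: 49.7
time_s: 16.3
ee_pos: [575.8, -138.9, 232.8]
ee_rot: [-90.3, 0.2, -81.2]
force: [0.6, 0.2, -1.4]
gripper_width: 49.6
49.61630948116546 [ 0.58520816  0.17332322 -1.43219943]
```

View pics/s6.png

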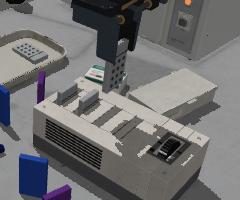

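Run:
```python
from h import *
p,d,W=tray('pics/t3.png')
go(*tr(30,-25),240,-88)
```

```text
tray ((605.24951171875, 250.1979217529297), (340.19793701171875, 190.209228515625), 2.489654779434204) [ 200   95   75  129 1385]
t 16.4 dp [-35.34, -0.11, 11.22] tw [-0.5, 6.8, 0.2] | dist 371 ang 7
```

View pics/t3.png

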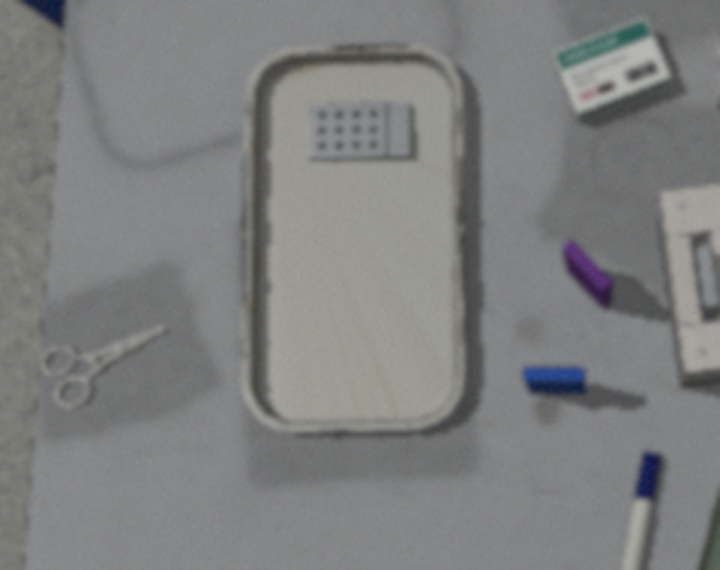

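The first cassette lies flat mid-tray at (361,131), and the tray hasn't moved since. The next spot is 66 mm nearer.

```bash
python3 -m pendant '[{"delta_pos":[-3.5,0,1],"twist":[0,0,0],"grip":40},{"delta_pos":[-7,0,2.2],"twist":[0,0,0],"grip":40},{"delta_pos":[-11,0,3.5],"twist":[0,0,0],"grip":40},{"delta_pos":[-15,0,4.8],"twist":[0,0,0],"grip":40},{"delta_pos":[-19,0,6],"twist":[0,0,0],"grip":40}]' 
python3 -m pendant '[{"delta_pos":[-4,0,1.5],"twist":[0,1,0],"grip":40},{"delta_pos":[-8,0,2.5],"twist":[0,2,0],"grip":40},{"delta_pos":[-12,0,4],"twist":[0,3.5,0],"grip":40},{"delta_pos":[-15,0,5],"twist":[0,5,0],"grip":40},{"delta_pos":[-16.3,0,5.2],"twist":[0,6.8,0],"grip":40}]'
python3 - <<'E'
from h import *
go(*tr(30,-9),150,-88,50)
E
```

```text
time_s: 16.9
ee_pos: [606.8, 59.3, 232.3]
ee_rot: [-90.2, 0.1, -81.2]
force: [0.0, -0.3, -2.1]
gripper_width: 49.5
time_s: 17.4
ee_pos: [633.3, 230.0, 231.6]
ee_rot: [-90.2, 0.1, -87.9]
force: [-0.3, -0.5, -1.4]
gripper_width: 49.6
t 17.4 dp [-1.23, 8.17, 0.33] tw [0.2, 0.0, 49.9] | dist 83 ang 50
```

```bash
python3 -m pendant '[{"delta_pos":[-0.3,1,0],"twist":[0,0,8],"grip":40},{"delta_pos":[-0.6,2,0.1],"twist":[0,0,16],"grip":40},{"delta_pos":[-0.9,3.5,0.2],"twist":[0,0,24],"grip":40},{"delta_pos":[-1.2,5,0.3],"twist":[0,0,32],"grip":40},{"delta_pos":[-1.2,6.5,0.3],"twist":[0,0,40],"grip":40}]'
python3 - <<'E'
from h import *
go(*tr(30,-9),90,-88,50)
E
```

```text
time_s: 17.9
ee_pos: [636.1, 238.8, 168.1]
ee_rot: [-90.0, 40.3, -88.0]
force: [-0.1, -0.2, -1.9]
gripper_width: 49.3
t 17.9 dp [4.77, 6.19, -0.01] tw [-0.0, 0.0, 9.7] | dist 78 ang 10
```

```bash
python3 -m pendant '[{"delta_pos":[1,1.5,0],"twist":[0,0,5],"grip":40},{"delta_pos":[2.4,3,0],"twist":[0,0,9.7],"grip":40},{"delta_pos":[3.8,4.6,0],"twist":[0,0,9.7],"grip":40},{"delta_pos":[4.8,6.2,0],"twist":[0,0,9.7],"grip":40},{"delta_pos":[4.8,6.2,0],"twist":[0,0,9.7],"grip":40}]'
python3 - <<'E'
from h import *
go(*tr(30,-9),61,-88,50)
E
```

```text
time_s: 18.4
ee_pos: [633.8, 241.8, 85.9]
ee_rot: [-90.7, 49.7, -88.5]
force: [-1.0, 0.7, -1.2]
gripper_width: 49.6
t 18.4 dp [1.85, 1.67, 0.23] tw [0.3, -0.3, 0.3] | dist 25 ang 1
```

```bash
python3 -m pendant '[{"delta_pos":[0.6,0.5,0],"twist":[0,0,0],"grip":40},{"delta_pos":[1.2,1.1,0],"twist":[0,0,0],"grip":40},{"delta_pos":[1.8,1.6,0],"twist":[0,0,0],"grip":40},{"delta_pos":[1.8,1.6,0],"twist":[0,0,0],"grip":40},{"delta_pos":[1.8,1.6,0],"twist":[0,0,0],"grip":40}]' 
python3 -m pendant '[{"delta_pos":[0.1,0.08,0],"twist":[0,0,0],"grip":40},{"delta_pos":[0.2,0.16,0],"twist":[0,0,0],"grip":40},{"delta_pos":[0.3,0.25,0],"twist":[0,0,0],"grip":40},{"delta_pos":[0.4,0.33,0],"twist":[0,0,0],"grip":40},{"delta_pos":[0.4,0.33,0],"twist":[0,0,0],"grip":40}]'
```

```text
time_s: 18.9
ee_pos: [635.6, 242.9, 65.6]
ee_rot: [-90.2, 49.8, -88.1]
force: [-0.1, -0.1, -0.6]
gripper_width: 49.7
time_s: 19.4
ee_pos: [635.4, 242.7, 60.0]
ee_rot: [-90.2, 49.8, -88.1]
force: [-0.6, 0.6, -2.0]
gripper_width: 49.7
```

```bash
python3 -m pendant '[{"delta_pos":[0.15,0.12,0],"twist":[0,0,0],"grip":40},{"delta_pos":[0.25,0.2,0],"twist":[0,0,0],"grip":40},{"delta_pos":[0.35,0.3,0],"twist":[0,0,0],"grip":40},{"delta_pos":[0.43,0.38,0],"twist":[0,0,0],"grip":40},{"delta_pos":[0.43,0.38,0],"twist":[0,0,0],"grip":40}]'
python3 - <<'E'
from h import *
s=state();print(s['gripper_width'],s['force'],s['ee_pos'])
p,d=imaging.grab_frame('wrist');cv2.imwrite('pics/w7.png',p[:,:,::-1])
E
```

```text
time_s: 19.9
ee_pos: [635.4, 242.8, 54.2]
ee_rot: [-90.2, 49.8, -88.1]
force: [0.3, 0.1, -1.1]
gripper_width: 49.6
49.6089983721324 [ 0.28682161  0.12741991 -1.07563521] [635.42904121 242.83869815  54.22544837]
```

View pics/w7.png

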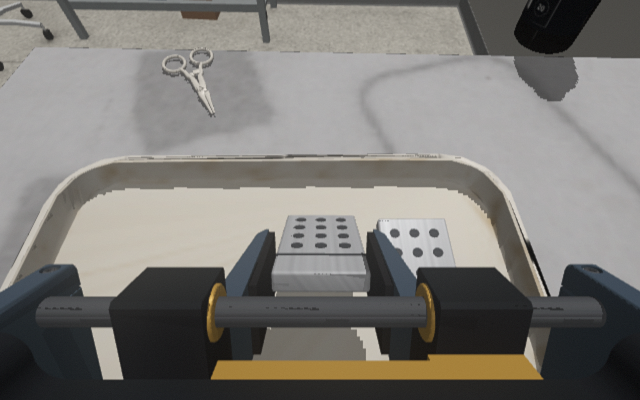

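The plate is clear of the first one. Lower about 2 mm more, then release.

```bash
python3 -m pendant '[{"delta_pos":[0.08,0.06,0],"twist":[0,0,0],"grip":40},{"delta_pos":[0.15,0.13,0],"twist":[0,0,0],"grip":40},{"delta_pos":[0.2,0.16,0],"twist":[0,0,0],"grip":40},{"delta_pos":[0.2,0.16,0],"twist":[0,0,0],"grip":40},{"delta_pos":[0.2,0.16,0],"twist":[0,0,0],"grip":40}]'
python3 -m pendant '[{"delta_pos":[0,0,0],"twist":[0,0,0],"grip":54},{"delta_pos":[0,0,0],"twist":[0,0,0],"grip":56},{"delta_pos":[0,0,0],"twist":[0,0,0],"grip":60},{"delta_pos":[0,0,0],"twist":[0,0,0],"grip":64},{"delta_pos":[0,0,0],"twist":[0,0,0],"grip":66}]' 3
python3 - <<'E'
from h import *
p,d=imaging.grab_frame('wrist');cv2.imwrite('pics/w8.png',p[:,:,::-1])
E
```

```text
time_s: 20.45
ee_pos: [635.7, 242.7, 53.0]
ee_rot: [-90.1, 49.8, -88.1]
force: [-2.0, -3.4, 5.3]
gripper_width: 49.5
time_s: 20.95
ee_pos: [635.4, 242.9, 51.7]
ee_rot: [-90.2, 49.8, -88.1]
force: [-0.3, -0.2, -0.1]
gripper_width: 59.9
```

View pics/w8.png

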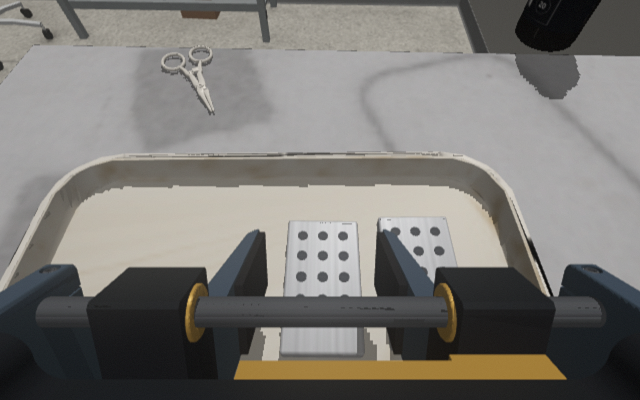

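The second cassette is flat at (322,290), beside the first. Back off and take the third, gap +71.

```bash
python3 -m pendant '[{"delta_pos":[0,-2,0],"twist":[0,0,0],"grip":66},{"delta_pos":[-1,-5,0],"twist":[0,0,0],"grip":66},{"delta_pos":[-4,-9,0],"twist":[0,0,-8],"grip":80},{"delta_pos":[-7,-12,0],"twist":[0,0,-16],"grip":84},{"delta_pos":[-10,-15,0],"twist":[0,0,-24],"grip":84}]' 50
python3 - <<'E'
from h import *
go(*dry(3,71),215,-81.4)
E
```

```text
time_s: 21.5
ee_pos: [638.3, 190.1, 229.0]
ee_rot: [-89.9, 25.4, -88.2]
force: [0.0, 0.5, -1.0]
gripper_width: 76.1
t 21.5 dp [26.16, -10.89, -7.9] tw [-1.6, -6.7, -25.4] | dist 294 ang 26
```

```bash
python3 -m pendant '[{"delta_pos":[4.2,-1.8,-1.3],"twist":[-0.4,-1.5,-6],"grip":84},{"delta_pos":[8.4,-3.5,-2.6],"twist":[-0.8,-3,-13],"grip":84},{"delta_pos":[12.6,-5.2,-3.8],"twist":[-1.2,-5,-19],"grip":84},{"delta_pos":[16.8,-7,-5.1],"twist":[-1.6,-6.7,-25.4],"grip":84},{"delta_pos":[21,-8.8,-6.4],"twist":[-1.6,-6.7,-25.4],"grip":84}]' 50
python3 -m pendant '[{"delta_pos":[0,0,0],"twist":[0,0,0],"grip":84},{"delta_pos":[0,0,0],"twist":[0,0,0],"grip":84},{"delta_pos":[0,0,0],"twist":[0,0,0],"grip":84},{"delta_pos":[0,0,0],"twist":[0,0,0],"grip":84},{"delta_pos":[0,0,0],"twist":[0,0,0],"grip":84}]' 50
python3 - <<'E'
from h import *
go(*dry(3,71),150,-81.4)
E
```

```text
time_s: 22.0
ee_pos: [581.1, -36.7, 214.8]
ee_rot: [-90.1, 0.2, -81.0]
force: [1.1, -0.6, 0.7]
gripper_width: 76.9
time_s: 22.5
ee_pos: [581.9, -35.9, 213.2]
ee_rot: [-90.2, 0.4, -81.1]
force: [0.0, 0.6, -0.8]
gripper_width: 76.7
t 22.5 dp [5.68, 6.29, -2.28] tw [0.2, 0.3, -0.4] | dist 88 ang 0
```

```bash
python3 -m pendant '[{"delta_pos":[3.5,0,-1.4],"twist":[0.2,0.3,-0.4],"grip":84},{"delta_pos":[5.7,0,-2.3],"twist":[0.2,0.3,-0.4],"grip":84},{"delta_pos":[5.7,3,-2.3],"twist":[0.2,0.3,-0.4],"grip":84},{"delta_pos":[5.7,6.3,-2.3],"twist":[0.2,0.3,-0.4],"grip":84},{"delta_pos":[5.7,6.3,-2.3],"twist":[0.2,0.3,-0.4],"grip":84}]' 50
python3 - <<'E'
from h import *
go(*dry(3,71),104,-81.4)
p,d=imaging.grab_frame('wrist');cv2.imwrite('pics/w9.png',p[:,:,::-1])
E
```

```text
time_s: 23.0
ee_pos: [564.5, -95.2, 145.8]
ee_rot: [-90.5, 0.1, -81.4]
force: [-0.5, 0.3, -0.1]
gripper_width: 76.6
t 23.0 dp [0.05, 4.18, 0.38] tw [0.5, -0.0, -0.1] | dist 42 ang 0
```

View pics/w9.png

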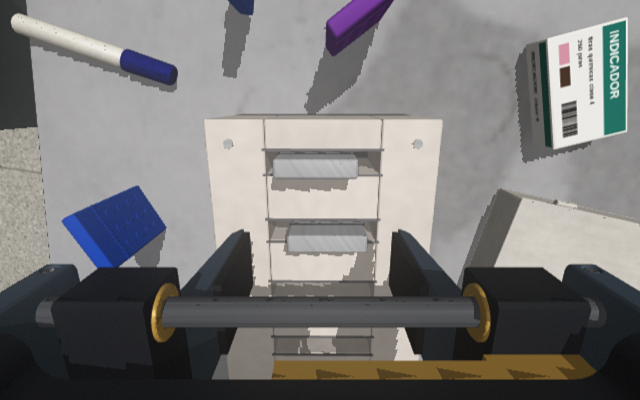

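The third cassette is at (327,237), between the fingers. Descend, grip and lift.

```bash
python3 -m pendant '[{"delta_pos":[0.05,1,0.35],"twist":[0.3,0,0],"grip":84},{"delta_pos":[0.05,2.2,0.35],"twist":[0.3,0,0],"grip":84},{"delta_pos":[0.05,3.4,0.35],"twist":[0.3,0,0],"grip":84},{"delta_pos":[0.05,4.1,0.35],"twist":[0.3,0,0],"grip":84},{"delta_pos":[0.05,4.1,0.35],"twist":[0.3,0,0],"grip":84}]' 50
python3 -m pendant '[{"delta_pos":[0,0,0],"twist":[0,0,0],"grip":40},{"delta_pos":[0,0,0],"twist":[0,0,0],"grip":40},{"delta_pos":[0,0,0],"twist":[0,0,0],"grip":40},{"delta_pos":[0,0,0],"twist":[0,0,0],"grip":40},{"delta_pos":[0,0,0],"twist":[0,0,0],"grip":40}]' 50
python3 -m pendant '[{"delta_pos":[0,-1,0],"twist":[0,0,0],"grip":40},{"delta_pos":[0,-3,0],"twist":[0,0,0],"grip":40},{"delta_pos":[0,-6,0],"twist":[0,0,0],"grip":40},{"delta_pos":[0,-9,0],"twist":[0,0,0],"grip":40},{"delta_pos":[0,-13,0],"twist":[0,0,0],"grip":40}]' 50
python3 - <<'E'
from h import *
s=state();print(s['gripper_width'],s['force'])
p,d=imaging.grab_frame('scene');cv2.imwrite('pics/s7.png',cv2.resize(p[100:300,200:540,::-1],None,fx=2,fy=2))
tray('pics/t4.png')
go(*tr(-36,-25),240,-88)
E
```

```text
time_s: 23.55
ee_pos: [570.2, -95.9, 107.6]
ee_rot: [-89.8, 0.0, -81.4]
force: [-0.6, -0.4, -0.4]
gripper_width: 76.4
time_s: 24.05
ee_pos: [570.9, -96.2, 109.3]
ee_rot: [-89.7, -0.1, -81.5]
force: [-1.4, 0.3, 2.5]
gripper_width: 49.3
time_s: 24.55
ee_pos: [569.3, -95.9, 239.1]
ee_rot: [-89.8, 0.0, -81.5]
force: [-0.4, -0.2, -1.6]
gripper_width: 49.7
49.676264763211556 [-0.35615538 -0.18523041 -1.59404727]
tray ((604.9136962890625, 250.22259521484375), (339.6859436035156, 190.4851837158203), 2.4585742950439453) [ 200   95   75  129 1404]
t 24.6 dp [-31.78, 0.46, 4.47] tw [-1.0, 6.5, 0.2] | dist 321 ang 7
```

View pics/s7.png

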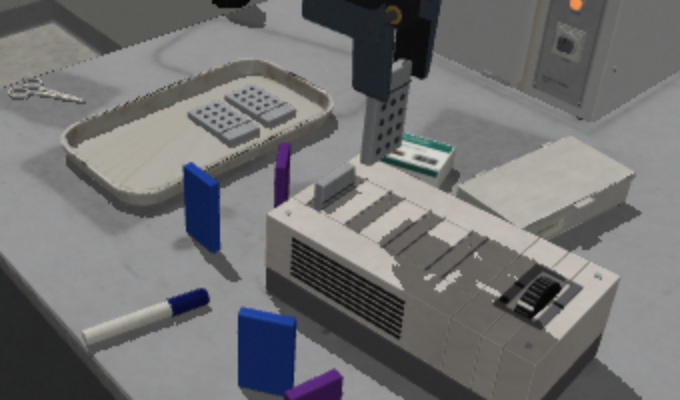

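View pics/t4.png

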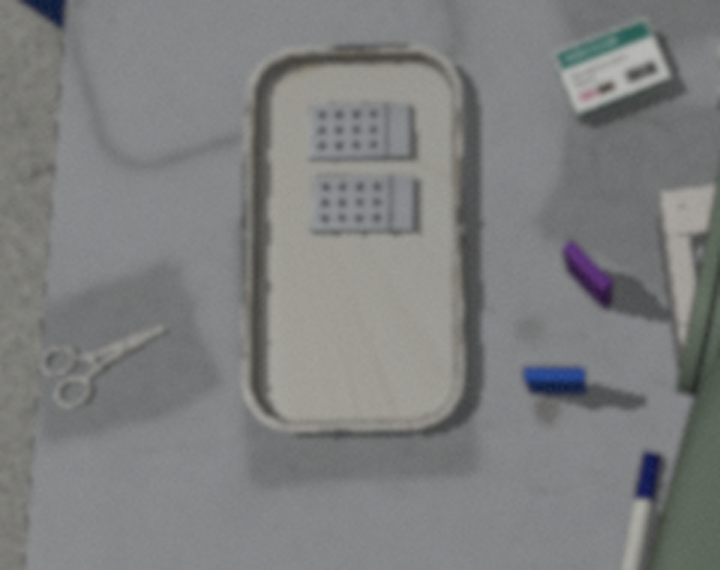

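Two cassettes are flat in the tray at (361,131) and (364,204), and the third is in hand. The place to lay it is free.

```bash
python3 -m pendant '[{"delta_pos":[-3.5,0,0.5],"twist":[0,0,0],"grip":40},{"delta_pos":[-7,0,1],"twist":[0,0,0],"grip":40},{"delta_pos":[-11,0,1.5],"twist":[0,0,0],"grip":40},{"delta_pos":[-15,0,2],"twist":[0,0,0],"grip":40},{"delta_pos":[-18,0,2.5],"twist":[0,0,0],"grip":40}]' 
python3 -m pendant '[{"delta_pos":[-3.5,0,0.5],"twist":[0,1,0],"grip":40},{"delta_pos":[-7,0,1],"twist":[0,2,0],"grip":40},{"delta_pos":[-10,0,1.4],"twist":[0,3.5,0],"grip":40},{"delta_pos":[-13,0,1.8],"twist":[0,5,0],"grip":40},{"delta_pos":[-14,0,2],"twist":[0,6.5,0],"grip":40}]'
python3 - <<'E'
from h import *
go(*tr(-36,-9),150,-88,50)
E
```

```text
time_s: 25.15
ee_pos: [567.4, 87.8, 238.2]
ee_rot: [-89.7, -0.0, -81.4]
force: [0.2, 0.2, -1.6]
gripper_width: 49.4
time_s: 25.65
ee_pos: [566.4, 229.9, 237.9]
ee_rot: [-89.7, 0.0, -87.9]
force: [-0.0, -0.8, -2.5]
gripper_width: 49.3
t 25.6 dp [-1.02, 8.79, 0.35] tw [-0.2, 0.2, 50.0] | dist 89 ang 50
```

```bash
python3 -m pendant '[{"delta_pos":[-0.3,1,0],"twist":[0,0,8],"grip":40},{"delta_pos":[-0.6,2,0.1],"twist":[0,0,16],"grip":40},{"delta_pos":[-0.9,3.5,0.2],"twist":[0,0,24],"grip":40},{"delta_pos":[-1.0,5,0.3],"twist":[0,0,32],"grip":40},{"delta_pos":[-1.0,6.5,0.3],"twist":[0,0,40],"grip":40}]'
python3 - <<'E'
from h import *
go(*tr(-36,-9),90,-88,50)
E
```

```text
time_s: 26.15
ee_pos: [570.5, 236.6, 173.8]
ee_rot: [-89.3, 40.2, -87.6]
force: [-0.8, -0.5, -3.2]
gripper_width: 49.5
t 26.1 dp [5.13, 6.63, -0.12] tw [-0.4, 0.4, 9.8] | dist 84 ang 10
```

```bash
python3 -m pendant '[{"delta_pos":[1,1.5,0],"twist":[0,0,5],"grip":40},{"delta_pos":[2.4,3.2,0],"twist":[0,0,9.8],"grip":40},{"delta_pos":[3.8,4.9,-0.1],"twist":[0,0,9.8],"grip":40},{"delta_pos":[5.1,6.6,-0.1],"twist":[0,0,9.8],"grip":40},{"delta_pos":[5.1,6.6,-0.1],"twist":[0,0,9.8],"grip":40}]'
python3 - <<'E'
from h import *
s=state();print(s['gripper_width'],s['force'])
go(*tr(-36,-9),63,-88,50)
p,d=imaging.grab_frame('scene');cv2.imwrite('pics/s8.png',cv2.resize(p[60:300,180:540,::-1],None,fx=2,fy=2))
E
```

```text
time_s: 26.65
ee_pos: [567.8, 239.8, 86.8]
ee_rot: [-90.1, 49.7, -88.0]
force: [-0.6, -0.3, -2.1]
gripper_width: 49.5
49.45570125357684 [-0.55523666 -0.32729723 -2.11191109]
t 26.6 dp [1.79, 1.57, 0.22] tw [0.1, -0.0, 0.3] | dist 24 ang 0
```

View pics/s8.png

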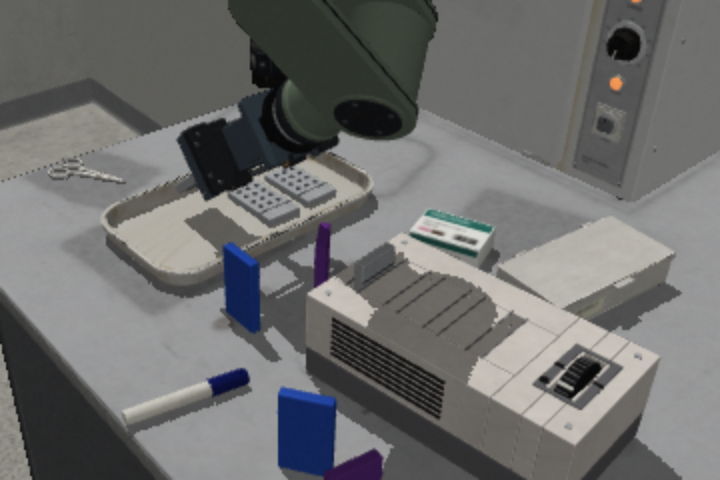

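```bash
python3 -m pendant '[{"delta_pos":[0.6,0.5,0.2],"twist":[0,0,0],"grip":40},{"delta_pos":[1.2,1.1,0.2],"twist":[0,0,0],"grip":40},{"delta_pos":[1.6,1.4,0.2],"twist":[0,0,0],"grip":40},{"delta_pos":[1.6,1.4,0.2],"twist":[0,0,0],"grip":40},{"delta_pos":[1.6,1.4,0.2],"twist":[0,0,0],"grip":40}]' 
python3 -m pendant '[{"delta_pos":[0.1,0.08,0],"twist":[0,0,0],"grip":40},{"delta_pos":[0.2,0.16,0],"twist":[0,0,0],"grip":40},{"delta_pos":[0.3,0.25,0],"twist":[0,0,0],"grip":40},{"delta_pos":[0.35,0.3,0],"twist":[0,0,0],"grip":40},{"delta_pos":[0.35,0.3,0],"twist":[0,0,0],"grip":40}]'
```

```text
time_s: 27.2
ee_pos: [571.8, 240.9, 69.6]
ee_rot: [-89.4, 49.8, -87.5]
force: [-0.5, 0.9, -1.6]
gripper_width: 49.1
time_s: 27.7
ee_pos: [571.7, 240.9, 64.6]
ee_rot: [-89.5, 49.8, -87.5]
force: [-0.4, -0.1, -2.3]
gripper_width: 49.2
```

```bash
python3 -m pendant '[{"delta_pos":[0.1,0.08,0],"twist":[0,0,0],"grip":40},{"delta_pos":[0.2,0.16,0],"twist":[0,0,0],"grip":40},{"delta_pos":[0.3,0.25,0],"twist":[0,0,0],"grip":40},{"delta_pos":[0.38,0.32,0],"twist":[0,0,0],"grip":40},{"delta_pos":[0.38,0.32,0],"twist":[0,0,0],"grip":40}]' 
python3 -m pendant '[{"delta_pos":[0,0,0],"twist":[0,0,0],"grip":40},{"delta_pos":[0.08,0.06,0],"twist":[0,0,0],"grip":40},{"delta_pos":[0.12,0.1,0],"twist":[0,0,0],"grip":40},{"delta_pos":[0.15,0.13,0],"twist":[0,0,0],"grip":40},{"delta_pos":[0.15,0.13,0],"twist":[0,0,0],"grip":40}]'
python3 - <<'E'
from h import *
p,d=imaging.grab_frame('wrist');cv2.imwrite('pics/w10.png',p[:,:,::-1])
E
```

```text
time_s: 28.2
ee_pos: [571.7, 240.9, 59.6]
ee_rot: [-89.5, 49.8, -87.6]
force: [-0.6, -0.4, -2.3]
gripper_width: 49.3
time_s: 28.7
ee_pos: [571.7, 240.9, 57.7]
ee_rot: [-89.5, 49.8, -87.6]
force: [0.6, -0.2, -2.7]
gripper_width: 49.4
```

View pics/w10.png

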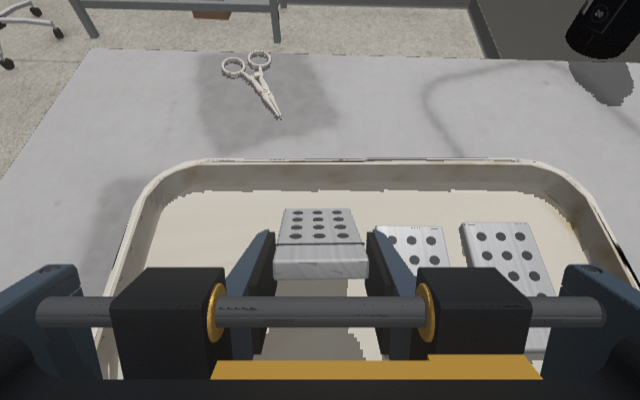

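Still in the air by 1 to 3 mm and clear of its neighbour. Down a bit more.

```bash
python3 -m pendant '[{"delta_pos":[0.08,0.06,0],"twist":[0,0,0],"grip":40},{"delta_pos":[0.15,0.13,0],"twist":[0,0,0],"grip":40},{"delta_pos":[0.2,0.17,0],"twist":[0,0,0],"grip":40},{"delta_pos":[0.2,0.17,0],"twist":[0,0,0],"grip":40},{"delta_pos":[0.2,0.17,0],"twist":[0,0,0],"grip":40}]'
```

```text
time_s: 29.25
ee_pos: [571.8, 240.9, 55.2]
ee_rot: [-89.5, 49.8, -87.5]
force: [-0.8, -0.2, -1.8]
gripper_width: 49.5
```

```bash
python3 -m pendant '[{"delta_pos":[0.08,0.06,0],"twist":[0,0,0],"grip":40},{"delta_pos":[0.15,0.13,0],"twist":[0,0,0],"grip":40},{"delta_pos":[0.2,0.17,0],"twist":[0,0,0],"grip":40},{"delta_pos":[0.2,0.17,0],"twist":[0,0,0],"grip":40},{"delta_pos":[0.2,0.17,0],"twist":[0,0,0],"grip":40}]'
```

```text
time_s: 29.75
ee_pos: [572.1, 240.9, 53.3]
ee_rot: [-89.4, 49.8, -87.5]
force: [-0.5, -4.3, 5.8]
gripper_width: 49.4
```

Contact. Release.

```bash
python3 -m pendant '[{"delta_pos":[0,0,0],"twist":[0,0,0],"grip":54},{"delta_pos":[0,0,0],"twist":[0,0,0],"grip":56},{"delta_pos":[0,0,0],"twist":[0,0,0],"grip":60},{"delta_pos":[0,0,0],"twist":[0,0,0],"grip":64},{"delta_pos":[0,0,0],"twist":[0,0,0],"grip":66}]' 3
python3 - <<'E'
from h import *
p,d=imaging.grab_frame('wrist');cv2.imwrite('pics/w11.png',p[:,:,::-1])
E
```

```text
time_s: 30.25
ee_pos: [571.7, 241.1, 52.4]
ee_rot: [-89.5, 49.8, -87.6]
force: [-1.0, -0.6, 0.1]
gripper_width: 60.3
```

View pics/w11.png

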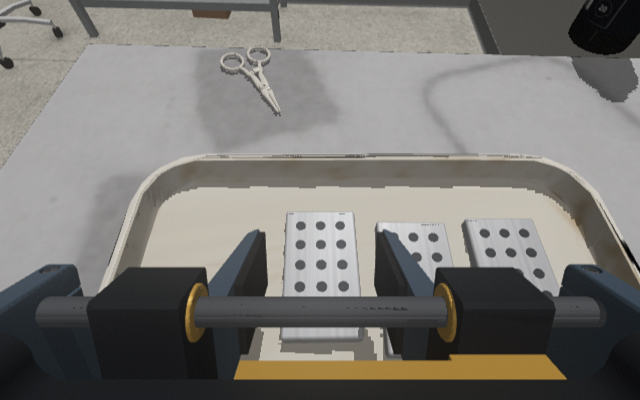

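The third is flat at (320,275). Back off for the last one, gap +118.

```bash
python3 -m pendant '[{"delta_pos":[0,-2,0],"twist":[0,0,0],"grip":66},{"delta_pos":[-1,-5,0],"twist":[0,0,0],"grip":66},{"delta_pos":[-4,-9,0],"twist":[0,0,-8],"grip":80},{"delta_pos":[-7,-12,0],"twist":[0,0,-16],"grip":84},{"delta_pos":[-10,-15,0],"twist":[0,0,-24],"grip":84}]' 50
python3 - <<'E'
from h import *
go(*dry(-4,118),215,-81.4)
E
```

```text
time_s: 30.8
ee_pos: [573.1, 188.3, 229.4]
ee_rot: [-89.4, 25.4, -88.0]
force: [-0.2, 1.6, -0.7]
gripper_width: 76.7
t 30.8 dp [22.04, -8.91, -2.65] tw [-2.0, -6.6, -25.4] | dist 239 ang 26
```

```bash
python3 -m pendant '[{"delta_pos":[4.4,-1.8,-0.5],"twist":[-0.4,-1.5,-6],"grip":84},{"delta_pos":[8.8,-3.6,-1],"twist":[-0.8,-3,-13],"grip":84},{"delta_pos":[13,-5.3,-1.6],"twist":[-1.2,-5,-19],"grip":84},{"delta_pos":[17.5,-7,-2.1],"twist":[-2,-6.6,-25.4],"grip":84},{"delta_pos":[22,-8.9,-2.65],"twist":[-2,-6.6,-25.4],"grip":84}]' 50
python3 -m pendant '[{"delta_pos":[0,0,0],"twist":[0,0,0],"grip":84},{"delta_pos":[0,0,0],"twist":[0,0,0],"grip":84},{"delta_pos":[0,1.5,0],"twist":[0,0,0],"grip":84},{"delta_pos":[0,4,0],"twist":[0,0,0],"grip":84},{"delta_pos":[0,4,0],"twist":[0,0,0],"grip":84}]' 50
python3 - <<'E'
from h import *
go(*dry(-4,118),150,-81.4)
p,d=imaging.grab_frame('wrist');cv2.imwrite('pics/w12.png',p[:,:,::-1])
E
```

```text
time_s: 31.3
ee_pos: [554.3, -46.9, 211.4]
ee_rot: [-90.0, 0.2, -80.9]
force: [0.4, -0.7, -0.1]
gripper_width: 76.7
time_s: 31.8
ee_pos: [552.4, -45.6, 167.7]
ee_rot: [-90.5, 0.5, -81.1]
force: [-0.3, -0.3, 0.2]
gripper_width: 76.8
t 31.8 dp [0.45, 1.76, 0.11] tw [0.5, 0.3, -0.5] | dist 18 ang 1
```

View pics/w12.png

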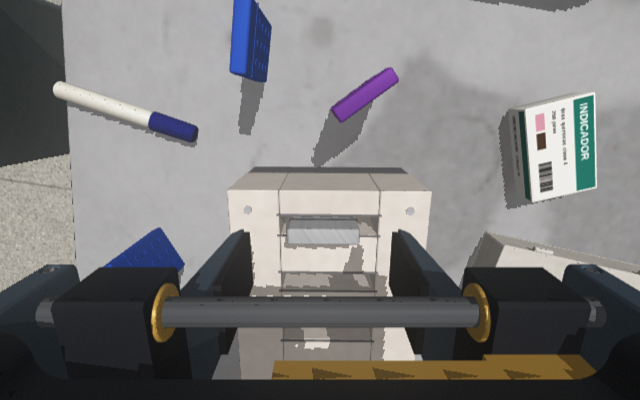

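```bash
python3 -m pendant '[{"delta_pos":[0.45,0,0.1],"twist":[0.4,0,-0.4],"grip":84},{"delta_pos":[0.45,2,0.1],"twist":[0.4,0,-0.4],"grip":84},{"delta_pos":[0.45,4,0.1],"twist":[0.4,0,-0.4],"grip":84},{"delta_pos":[0.45,6.3,0.1],"twist":[0.4,0,-0.4],"grip":84},{"delta_pos":[0.45,6.3,0.1],"twist":[0.4,0,-0.4],"grip":84}]' 50
python3 -m pendant '[{"delta_pos":[0,0,0],"twist":[0,0,0],"grip":40},{"delta_pos":[0,0,0],"twist":[0,0,0],"grip":40},{"delta_pos":[0,0,0],"twist":[0,0,0],"grip":40},{"delta_pos":[0,0,0],"twist":[0,0,0],"grip":40},{"delta_pos":[0,0,0],"twist":[0,0,0],"grip":40}]' 50
python3 -m pendant '[{"delta_pos":[0,-1,0],"twist":[0,0,0],"grip":40},{"delta_pos":[0,-3,0],"twist":[0,0,0],"grip":40},{"delta_pos":[0,-6,0],"twist":[0,0,0],"grip":40},{"delta_pos":[0,-9,0],"twist":[0,0,0],"grip":40},{"delta_pos":[0,-13,0],"twist":[0,0,0],"grip":40}]' 50
python3 - <<'E'
from h import *
s=state();print(s['gripper_width'],s['force'])
p,d=imaging.grab_frame('scene');cv2.imwrite('pics/s9.png',cv2.resize(p[60:300,180:540,::-1],None,fx=2,fy=2))
tray('pics/t5.png')
go(*tr(-102,-25),240,-88)
E
```

```text
time_s: 32.35
ee_pos: [554.8, -50.2, 105.7]
ee_rot: [-89.9, -0.0, -81.1]
force: [-0.5, 0.6, 0.0]
gripper_width: 76.7
time_s: 32.85
ee_pos: [556.5, -50.5, 108.1]
ee_rot: [-89.6, -0.1, -81.1]
force: [-1.8, 0.5, 5.3]
gripper_width: 49.6
time_s: 33.35
ee_pos: [554.2, -50.2, 237.1]
ee_rot: [-89.9, 0.0, -81.1]
force: [-0.2, -0.5, -0.8]
gripper_width: 49.5
49.487429767649324 [-0.24680829 -0.4653352  -0.77076474]
tray ((605.2779541015625, 250.1707305908203), (339.8591003417969, 189.59515380859375), 2.379030227661133) [ 200   95   75  129 1400]
t 33.5 dp [-27.77, 0.18, -1.12] tw [-1.0, 6.9, 0.2] | dist 278 ang 7
```

View pics/s9.png

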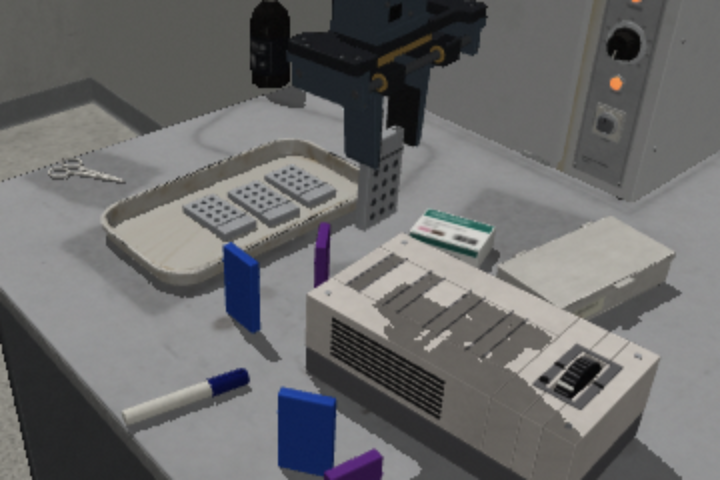

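View pics/t5.png

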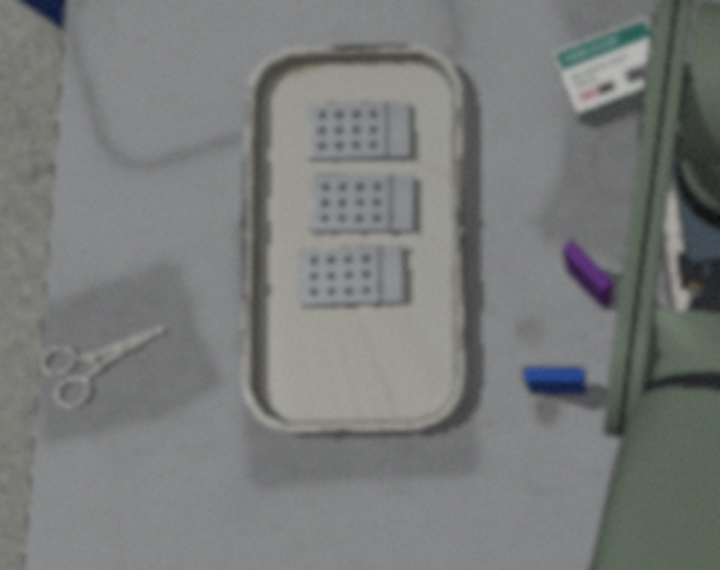

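Three are flat in the tray and the fourth is in hand. The near end is free around (350,355).

```bash
python3 -m pendant '[{"delta_pos":[-3,0,0],"twist":[0,0,0],"grip":40},{"delta_pos":[-6.5,0,0],"twist":[0,0,0],"grip":40},{"delta_pos":[-10,0,-0.2],"twist":[0,0,0],"grip":40},{"delta_pos":[-13,0,-0.4],"twist":[0,0,0],"grip":40},{"delta_pos":[-16,0,-0.6],"twist":[0,0,0],"grip":40}]' 
python3 -m pendant '[{"delta_pos":[-3.5,0,0],"twist":[0,1,0],"grip":40},{"delta_pos":[-7,0,-0.2],"twist":[0,2,0],"grip":40},{"delta_pos":[-9,0,-0.4],"twist":[0,3.5,0],"grip":40},{"delta_pos":[-11,0,-0.8],"twist":[0,5,0],"grip":40},{"delta_pos":[-12,0,-0.8],"twist":[0,6.9,0],"grip":40}]'
python3 - <<'E'
from h import *
go(*tr(-105,-9),150,-88,50)
E
```

```text
time_s: 33.95
ee_pos: [523.8, 107.9, 236.0]
ee_rot: [-89.8, -0.1, -81.1]
force: [-0.5, 0.4, -1.4]
gripper_width: 49.2
time_s: 34.45
ee_pos: [497.0, 225.5, 235.7]
ee_rot: [-89.8, -0.0, -88.0]
force: [0.6, -1.3, -1.1]
gripper_width: 49.4
t 34.5 dp [-1.23, 8.57, 0.41] tw [-0.2, 0.1, 50.0] | dist 87 ang 50
```

```bash
python3 -m pendant '[{"delta_pos":[-0.3,1,0],"twist":[0,0,8],"grip":40},{"delta_pos":[-0.6,2,0.1],"twist":[0,0,16],"grip":40},{"delta_pos":[-0.9,3.5,0.2],"twist":[0,0,24],"grip":40},{"delta_pos":[-1.2,5,0.3],"twist":[0,0,32],"grip":40},{"delta_pos":[-1.2,6.5,0.4],"twist":[0,0,40],"grip":40}]'
python3 - <<'E'
from h import *
s=state();print(s['qpos'])
go(*tr(-105,-9),90,-88,50)
p,d=imaging.grab_frame('scene');cv2.imwrite('pics/s10.png',cv2.resize(p[60:300,180:540,::-1],None,fx=2,fy=2))
E
```

```text
time_s: 34.95
ee_pos: [502.4, 236.0, 171.6]
ee_rot: [-89.4, 40.2, -87.7]
force: [-0.5, 0.2, -3.2]
gripper_width: 49.1
[  0.86924611  18.85340558 108.40753576  46.59060481  62.77911911
 -27.19421264]
t 35.0 dp [5.12, 6.35, -0.2] tw [-0.4, 0.3, 9.8] | dist 82 ang 10
```

View pics/s10.png

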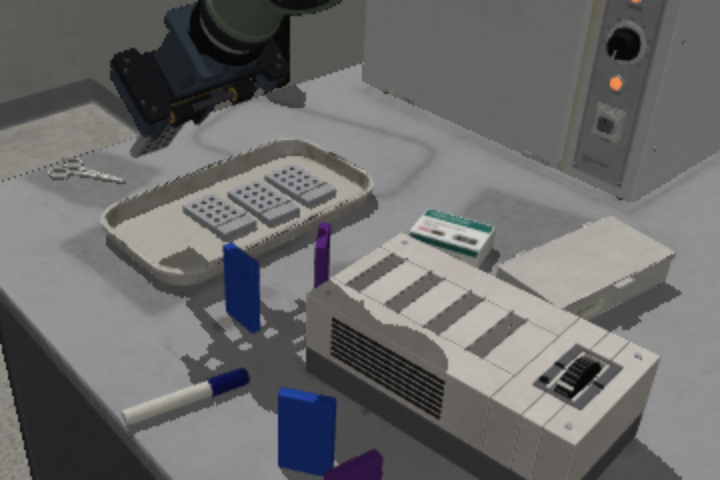

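```bash
python3 -m pendant '[{"delta_pos":[1,1.5,0],"twist":[0,0,5],"grip":40},{"delta_pos":[2.4,3.1,-0.1],"twist":[0,0,9.8],"grip":40},{"delta_pos":[3.8,4.7,-0.2],"twist":[0,0,9.8],"grip":40},{"delta_pos":[5.1,6.3,-0.2],"twist":[0,0,9.8],"grip":40},{"delta_pos":[5.1,6.3,-0.2],"twist":[0,0,9.8],"grip":40}]'
python3 - <<'E'
from h import *
s=state();print(s['gripper_width'],s['force'])
go(*tr(-105,-9),63,-88,50)
p,d=imaging.grab_frame('scene');cv2.imwrite('pics/s11.png',cv2.resize(p[60:300,180:540,::-1],None,fx=2,fy=2))
p,d=imaging.grab_frame('wrist');cv2.imwrite('pics/w13.png',p[:,:,::-1])
E
```

```text
time_s: 35.5
ee_pos: [499.0, 237.4, 87.9]
ee_rot: [-90.1, 49.7, -88.1]
force: [0.2, -0.5, -0.3]
gripper_width: 49.6
49.58849946069872 [ 0.2388464  -0.48025182 -0.31054797]
t 35.5 dp [1.86, 1.64, 0.2] tw [0.0, -0.1, 0.3] | dist 25 ang 0
```

View pics/s11.png

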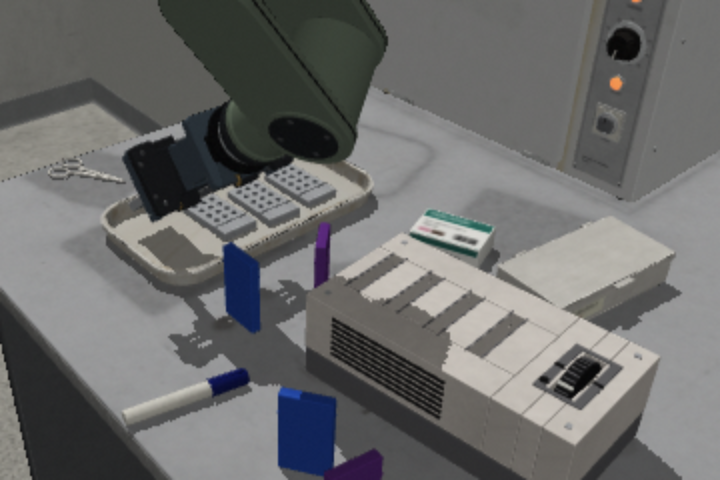

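View pics/w13.png

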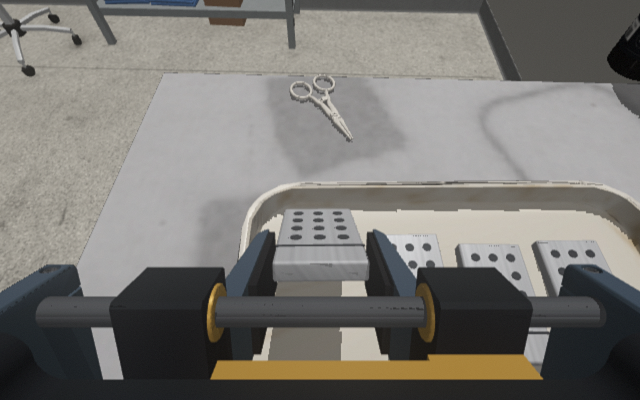

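```bash
python3 -m pendant '[{"delta_pos":[0.6,0.5,0.2],"twist":[0,0,0],"grip":40},{"delta_pos":[1.2,1.0,0.3],"twist":[0,0,0],"grip":40},{"delta_pos":[1.9,1.4,0.3],"twist":[0,0,0],"grip":40},{"delta_pos":[1.9,1.4,0.3],"twist":[0,0,0],"grip":40},{"delta_pos":[1.9,1.4,0.3],"twist":[0,0,0],"grip":40}]' 
python3 -m pendant '[{"delta_pos":[0.1,0.08,0],"twist":[0,0,0],"grip":40},{"delta_pos":[0.2,0.16,0],"twist":[0,0,0],"grip":40},{"delta_pos":[0.3,0.25,0],"twist":[0,0,0],"grip":40},{"delta_pos":[0.4,0.35,0],"twist":[0,0,0],"grip":40},{"delta_pos":[0.4,0.35,0],"twist":[0,0,0],"grip":40}]'
```

```text
time_s: 36.1
ee_pos: [503.7, 236.1, 66.9]
ee_rot: [-89.6, 49.8, -87.7]
force: [-0.3, -0.2, -1.4]
gripper_width: 49.5
time_s: 36.6
ee_pos: [503.7, 236.2, 61.6]
ee_rot: [-89.6, 49.8, -87.7]
force: [0.0, -0.4, -1.6]
gripper_width: 49.3
```

```bash
python3 -m pendant '[{"delta_pos":[0.1,0.08,0],"twist":[0,0,0],"grip":40},{"delta_pos":[0.2,0.16,0],"twist":[0,0,0],"grip":40},{"delta_pos":[0.3,0.25,0],"twist":[0,0,0],"grip":40},{"delta_pos":[0.3,0.25,0],"twist":[0,0,0],"grip":40},{"delta_pos":[0.3,0.25,0],"twist":[0,0,0],"grip":40}]' 
python3 -m pendant '[{"delta_pos":[0.08,0.06,0],"twist":[0,0,0],"grip":40},{"delta_pos":[0.15,0.13,0],"twist":[0,0,0],"grip":40},{"delta_pos":[0.15,0.13,0],"twist":[0,0,0],"grip":40},{"delta_pos":[0.15,0.13,0],"twist":[0,0,0],"grip":40},{"delta_pos":[0.15,0.13,0],"twist":[0,0,0],"grip":40}]'
```

```text
time_s: 37.1
ee_pos: [503.9, 236.2, 57.8]
ee_rot: [-89.5, 49.8, -87.7]
force: [-0.5, -0.1, -1.7]
gripper_width: 48.9
time_s: 37.6
ee_pos: [503.9, 236.2, 55.9]
ee_rot: [-89.5, 49.8, -87.7]
force: [-0.2, 0.7, -1.2]
gripper_width: 49.3
```

```bash
python3 -m pendant '[{"delta_pos":[0.08,0.06,0],"twist":[0,0,0],"grip":40},{"delta_pos":[0.15,0.13,0],"twist":[0,0,0],"grip":40},{"delta_pos":[0.2,0.17,0],"twist":[0,0,0],"grip":40},{"delta_pos":[0.2,0.17,0],"twist":[0,0,0],"grip":40},{"delta_pos":[0.2,0.17,0],"twist":[0,0,0],"grip":40}]'
```

```text
time_s: 38.1
ee_pos: [504.0, 236.3, 53.6]
ee_rot: [-89.5, 49.8, -87.7]
force: [-0.2, -1.5, 2.5]
gripper_width: 49.0
```

```bash
python3 -m pendant '[{"delta_pos":[0,0,0],"twist":[0,0,0],"grip":54},{"delta_pos":[0,0,0],"twist":[0,0,0],"grip":56},{"delta_pos":[0,0,0],"twist":[0,0,0],"grip":60},{"delta_pos":[0,0,0],"twist":[0,0,0],"grip":64},{"delta_pos":[0,0,0],"twist":[0,0,0],"grip":66}]' 3
python3 - <<'E'
from h import *
p,d=imaging.grab_frame('wrist');cv2.imwrite('pics/w14.png',p[:,:,::-1])
E
```

```text
time_s: 38.6
ee_pos: [503.8, 236.3, 53.2]
ee_rot: [-89.5, 49.8, -87.7]
force: [-0.0, -0.9, 0.6]
gripper_width: 59.8
```

View pics/w14.png

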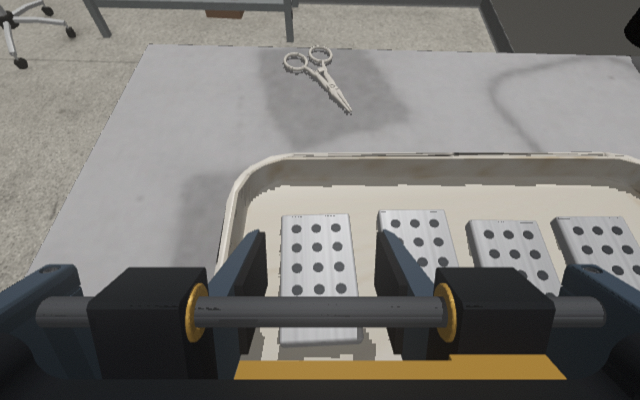

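All four lie flat. I'll back off and head for the wheel.

```bash
python3 -m pendant '[{"delta_pos":[0,-2,0],"twist":[0,0,0],"grip":66},{"delta_pos":[-1,-5,0],"twist":[0,0,0],"grip":66},{"delta_pos":[-4,-9,0],"twist":[0,0,-8],"grip":66},{"delta_pos":[-7,-12,0],"twist":[0,0,-16],"grip":0},{"delta_pos":[-10,-15,0],"twist":[0,0,-24],"grip":0}]' 30
python3 - <<'E'
from h import *
go(*dry(-12,-105),220,-81.4)
tray('pics/t6.png')
p,d=imaging.grab_frame('scene');cv2.imwrite('pics/s12.png',cv2.resize(p[200:300,400:530,::-1],None,fx=5,fy=5,interpolation=cv2.INTER_CUBIC))
E
```

```text
time_s: 39.15
ee_pos: [504.5, 185.2, 225.2]
ee_rot: [-89.8, 26.7, -88.0]
force: [0.0, 0.1, -0.5]
gripper_width: 47.1
t 39.1 dp [41.24, -20.1, 6.02] tw [-1.8, -6.6, -26.6] | dist 463 ang 27
tray ((605.42041015625, 250.74468994140625), (339.8659362792969, 189.6979522705078), 2.019597053527832) [ 200   95   74  129 1118]
```

View pics/s12.png

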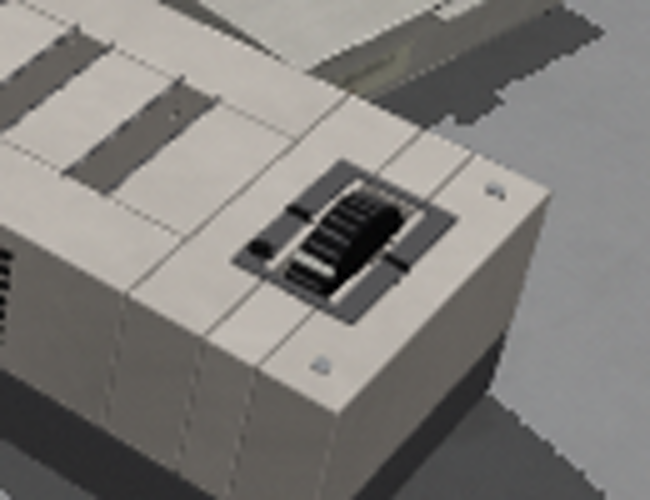

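View pics/t6.png

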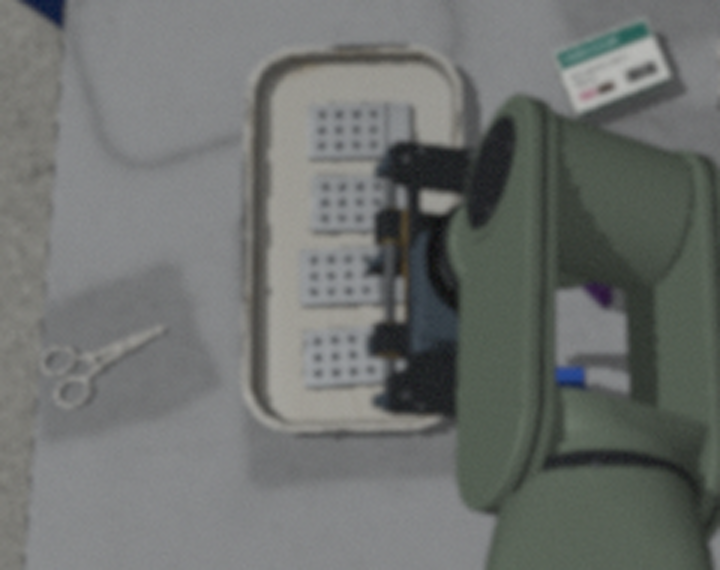

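The wheel stayed off, with its line by the dot at (313,262). All four cassettes lie flat in the tray. Go over to the wheel.

```bash
python3 -m pendant '[{"delta_pos":[4.2,-2.1,0.6],"twist":[-0.4,-1.5,-6],"grip":0},{"delta_pos":[8.4,-4.1,1.2],"twist":[-0.8,-3,-13],"grip":0},{"delta_pos":[12.6,-6.1,1.8],"twist":[-1.2,-5,-20],"grip":0},{"delta_pos":[16.8,-8.2,2.4],"twist":[-1.8,-6.6,-26.6],"grip":0},{"delta_pos":[20.6,-10,3],"twist":[-1.8,-6.6,-26.6],"grip":0}]' 30
python3 - <<'E'
from h import *
go(*dry(-12,-105),220,-81.4)
E
```

```text
time_s: 39.75
ee_pos: [542.8, -40.3, 219.2]
ee_rot: [-90.0, 0.3, -80.9]
force: [1.0, 0.6, 0.2]
gripper_width: 1.2
t 39.8 dp [23.4, -0.21, -0.06] tw [-0.0, 0.5, -0.3] | dist 234 ang 1
```

```bash
python3 -m pendant '[{"delta_pos":[5,0,0],"twist":[0,0.5,-0.3],"grip":0},{"delta_pos":[10,0,0],"twist":[0,0.5,-0.3],"grip":0},{"delta_pos":[15,0,0],"twist":[0,0.5,-0.3],"grip":0},{"delta_pos":[20,0,0],"twist":[0,0.5,-0.3],"grip":0},{"delta_pos":[23.4,0,0],"twist":[0,0.5,-0.3],"grip":0}]' 30
python3 - <<'E'
from h import *
go(*dry(-12,-105),125,-81.4)
E
```

```text
time_s: 40.25
ee_pos: [578.3, -275.2, 216.6]
ee_rot: [-90.0, 0.1, -81.7]
force: [0.1, 0.3, 0.0]
gripper_width: 0.4
t 40.2 dp [-0.34, 9.16, 0.17] tw [0.0, -0.3, -0.1] | dist 92 ang 0
```

```bash
python3 -m pendant '[{"delta_pos":[-0.3,3,0.15],"twist":[0,-0.3,0],"grip":0},{"delta_pos":[-0.3,7,0.15],"twist":[0,-0.3,0],"grip":0},{"delta_pos":[-0.3,9.1,0.15],"twist":[0,-0.3,0],"grip":0},{"delta_pos":[-0.3,9.1,0.15],"twist":[0,-0.3,0],"grip":0},{"delta_pos":[-0.3,9.1,0.15],"twist":[0,-0.3,0],"grip":0}]' 30
python3 - <<'E'
from h import *
go(*dry(-12,-105),109,-81.4)
E
```

```text
time_s: 40.75
ee_pos: [579.9, -268.9, 126.8]
ee_rot: [-90.0, 0.1, -81.3]
force: [0.0, -0.8, 1.0]
gripper_width: 0.5
t 40.8 dp [0.25, 1.78, -0.09] tw [-0.0, 0.1, -0.1] | dist 18 ang 0
```

```bash
python3 -m pendant '[{"delta_pos":[0.25,0.6,-0.1],"twist":[0,0,0],"grip":0},{"delta_pos":[0.25,1.2,-0.1],"twist":[0,0,0],"grip":0},{"delta_pos":[0.25,1.7,-0.1],"twist":[0,0,0],"grip":0},{"delta_pos":[0.25,1.85,-0.1],"twist":[0,0,0],"grip":0},{"delta_pos":[0.25,1.85,-0.1],"twist":[0,0,0],"grip":0}]' 30
python3 -m pendant '[{"delta_pos":[0,0,0.3],"twist":[0,0,0],"grip":0},{"delta_pos":[0,0,0.8],"twist":[0,0,0],"grip":0},{"delta_pos":[0,0,1.3],"twist":[0,0,0],"grip":0},{"delta_pos":[0,0,1.7],"twist":[0,0,0],"grip":0},{"delta_pos":[0,0,2.0],"twist":[0,0,0],"grip":0}]' 30
python3 -m pendant '[{"delta_pos":[0,0,0],"twist":[0,0,0],"grip":0},{"delta_pos":[0,0,0],"twist":[0,0,0],"grip":0},{"delta_pos":[0,-1.5,0],"twist":[0,0,0],"grip":0},{"delta_pos":[-4,-5,0],"twist":[0,0,0],"grip":0},{"delta_pos":[-8,-9,0],"twist":[0,0,0],"grip":0}]' 30
python3 - <<'E'
from h import *
p,d=imaging.grab_frame('scene');cv2.imwrite('pics/s13.png',cv2.resize(p[225:275,445:495,::-1],None,fx=12,fy=12,interpolation=cv2.INTER_CUBIC))
E
```

```text
time_s: 41.25
ee_pos: [579.6, -271.7, 108.8]
ee_rot: [-89.9, 0.0, -81.3]
force: [0.3, -1.0, 1.6]
gripper_width: 0.3
time_s: 41.75
ee_pos: [599.8, -268.6, 108.5]
ee_rot: [-89.9, 0.0, -81.3]
force: [-0.8, -1.3, 1.5]
gripper_width: 0.1
time_s: 42.25
ee_pos: [586.6, -195.5, 190.6]
ee_rot: [-90.2, 0.2, -81.5]
force: [0.3, 1.0, 0.6]
gripper_width: 0.7
```

View pics/s13.png

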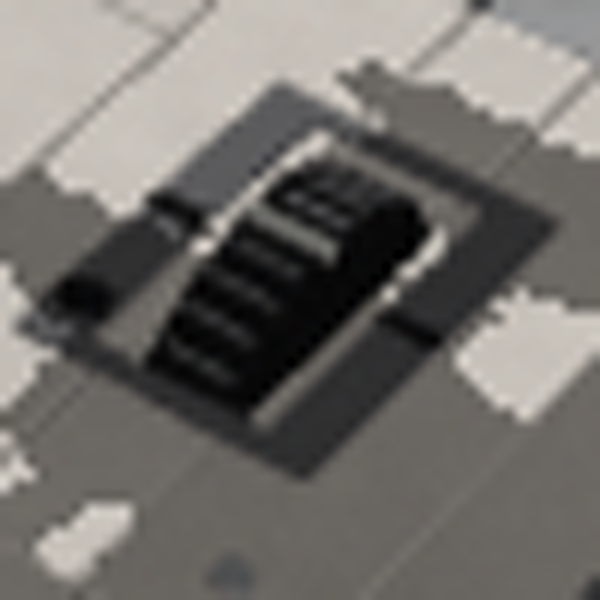

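Run:
```python
from h import *
c=imaging.camera_info('scene')
f=lambda X:(proj(X,c)[0]-[445,225])*12
print('mid',f(np.r_[dry(0,-105),100]))
for a in (0,0.5,.6,0.7,.8,.9):
    print(a,f(np.r_[dry(35*np.sin(a-.7),-105),77+35*np.cos(a-.7)]))
for dx in(-20,0):
  go(*(dry(0,-105)+[0,80]),260,-81.4)
p,d=imaging.grab_frame('top');cv2.imwrite('pics/t7.png',cv2.resize(p[135:185,420:470,::-1],None,fx=12,fy=12,interpolation=cv2.INTER_CUBIC))
c=imaging.camera_info('wrist');print(proj(np.r_[dry(0,-105),112],c))
```

```text
mid [273.43193616 280.98274299]
0 [197.37454884 339.05271552]
0.5 [263.2206127  245.33584799]
0.6 [276.23667902 230.7843618 ]
0.7 [288.86867901 218.01976397]
0.8 [300.98358556 207.16632948]
0.9 [312.45627126 198.32458526]
t 42.3 dp [-0.08, -6.17, 0.3] tw [-0.4, 0.1, -0.2] | dist 62 ang 0
t 42.3 dp [-0.08, -6.17, 0.3] tw [-0.4, 0.1, -0.2] | dist 62 ang 0
[[308.08425557 295.24655095]]
```

View pics/t7.png

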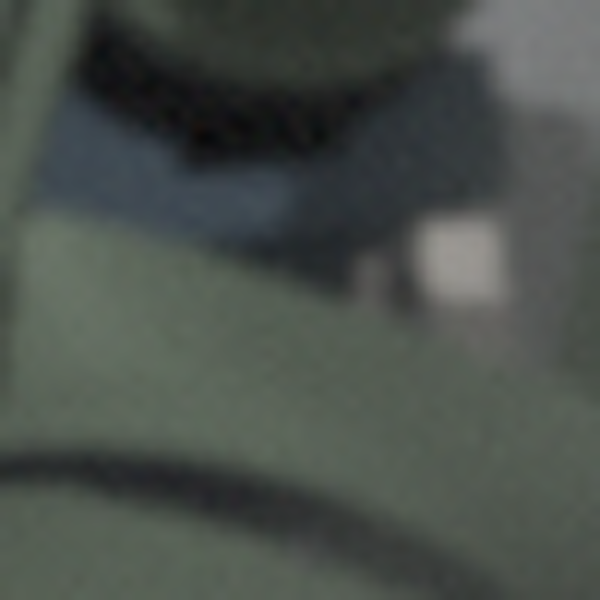

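```bash
python3 -m pendant '[{"delta_pos":[-4,-1,0],"twist":[0,0,0],"grip":0},{"delta_pos":[-7,-1,0],"twist":[0,0,0],"grip":0},{"delta_pos":[-7,-1,0],"twist":[0,0,0],"grip":0},{"delta_pos":[-7,-1,0],"twist":[0,0,0],"grip":0},{"delta_pos":[-7,-1,0],"twist":[0,0,0],"grip":0}]' 30
cat > wl.py <<'E'
from h import *
import sys
c=imaging.camera_info('wrist')
p,d=imaging.grab_frame('wrist')
u0,v0=proj(np.r_[dry(0,-105),105],c)[0].astype(int)
cv2.imwrite(sys.argv[1],cv2.resize(p[v0-40:v0+40,u0-50:u0+50,::-1],None,fx=8,fy=8,interpolation=cv2.INTER_CUBIC))
f=lambda X:(proj(X,c)[0]-[u0-50,v0-40])*8
print('mid',f(np.r_[dry(0,-105),100]),'bars',f(np.r_[dry(0,-119),100]),f(np.r_[dry(0,-91),100]))
for a in (0,.4,0.5,.6,0.7,.8,.9):
    print(a,f(np.r_[dry(35*np.sin(a-.7),-105),77+35*np.cos(a-.7)]))
E
python3 wl.py pics/wl1.png
```

```text
time_s: 42.85
ee_pos: [577.4, -128.0, 201.0]
ee_rot: [-90.0, 0.1, -81.4]
force: [0.5, -0.1, -0.1]
gripper_width: 0.3
mid [406.1148208  292.91306834] bars [406.81117553 388.69679894] [405.40071826 194.68812192]
0 [215.9122255  314.75326574]
0.4 [315.46973053 354.86961879]
0.5 [344.21000061 360.20573028]
0.6 [373.79866492 363.44971352]
0.7 [403.85058612 364.54897104]
0.8 [433.97081558 363.48562952]
0.9 [463.76329181 360.27709997]
```

View pics/wl1.png

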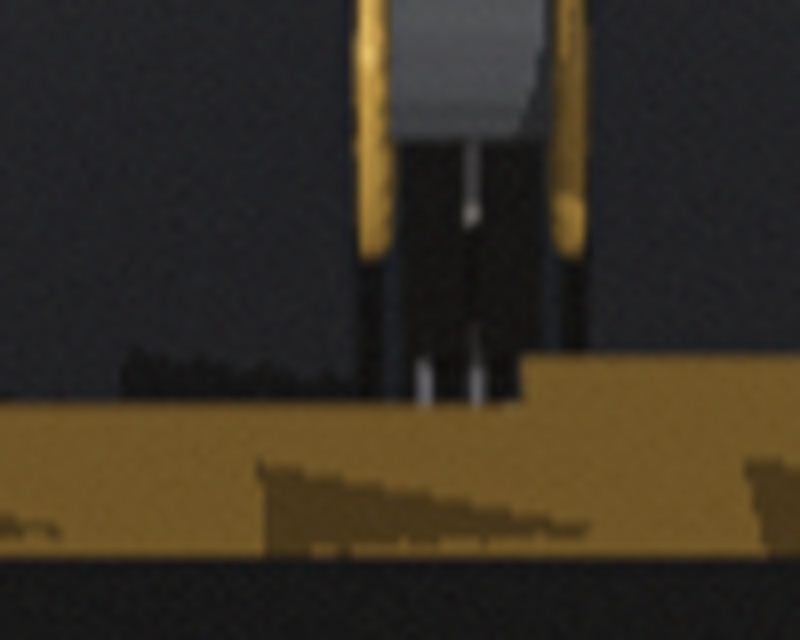

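Wrong side: the gripper hides the wheel. I'll view it from the other side.

```bash
python3 -m pendant '[{"delta_pos":[5,0,0],"twist":[0,0,0],"grip":0},{"delta_pos":[10,0,0],"twist":[0,0,0],"grip":0},{"delta_pos":[15,0,0],"twist":[0,0,0],"grip":0},{"delta_pos":[20,0,1.5],"twist":[0,0,0],"grip":0},{"delta_pos":[22,0,1.5],"twist":[0,0,0],"grip":0}]' 30
python3 -m pendant '[{"delta_pos":[0,0,0],"twist":[0,0,0],"grip":0},{"delta_pos":[0,0,0],"twist":[0,0,0],"grip":0},{"delta_pos":[0,0,0],"twist":[0,0,0],"grip":0},{"delta_pos":[0,0,0],"twist":[0,0,0],"grip":0},{"delta_pos":[0,0,0],"twist":[0,0,0],"grip":0}]' 30
python3 wl.py pics/wl2.png
```

```text
time_s: 43.4
ee_pos: [625.9, -347.8, 200.0]
ee_rot: [-90.0, -0.0, -81.6]
force: [0.6, 1.4, -0.7]
gripper_width: 0.5
time_s: 43.9
ee_pos: [625.5, -341.3, 202.1]
ee_rot: [-89.9, 0.0, -81.3]
force: [0.3, 1.5, 0.0]
gripper_width: 0.3
mid [407.40017003 324.62363141] bars [410.6792992  471.83282023] [404.01711384 172.74887142]
0 [168.62329578 325.20703074]
0.4 [287.47200055 327.69545889]
0.5 [322.73717642 328.07688279]
0.6 [359.34688025 328.34701489]
0.7 [396.79851042 328.50143714]
0.8 [434.57084701 328.537774  ]
0.9 [472.13701144 328.45576297]
```

View pics/wl2.png

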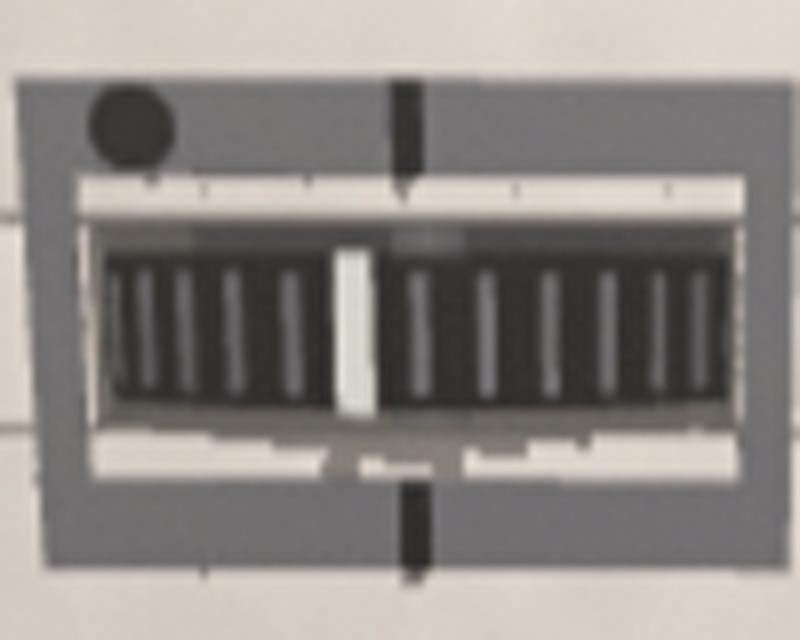

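A clear view: the line is at u=355 with the bars at about 411, so the angle is about 0.58. I need 4.2 mm more rim travel.

Run:
```python
from h import *
go(*dry(-4,-105),125,-81.4)
```

```text
t 44.0 dp [-7.62, 7.71, -2.71] tw [-0.1, 0.1, -0.0] | dist 112 ang 0
```

```bash
python3 -m pendant '[{"delta_pos":[-4,0,-1.5],"twist":[0,0,0],"grip":0},{"delta_pos":[-7.6,0,-2.7],"twist":[0,0,0],"grip":0},{"delta_pos":[-7.6,4,-2.7],"twist":[0,0,0],"grip":0},{"delta_pos":[-7.6,7.7,-2.7],"twist":[0,0,0],"grip":0},{"delta_pos":[-7.6,7.7,-2.7],"twist":[0,0,0],"grip":0}]' 30
python3 -m pendant '[{"delta_pos":[0,0,0],"twist":[0,0,0],"grip":0},{"delta_pos":[0,0,0],"twist":[0,0,0],"grip":0},{"delta_pos":[0,0,0],"twist":[0,0,0],"grip":0},{"delta_pos":[0,0,0],"twist":[0,0,0],"grip":0},{"delta_pos":[0,0,0],"twist":[0,0,0],"grip":0}]' 30
python3 - <<'E'
from h import *
go(*dry(-4,-105),108.7,-81.4)
E
```

```text
time_s: 44.45
ee_pos: [584.0, -268.9, 120.0]
ee_rot: [-90.5, 0.4, -81.3]
force: [-0.6, -0.6, 0.3]
gripper_width: 0.4
time_s: 44.95
ee_pos: [587.7, -271.5, 125.5]
ee_rot: [-89.9, 0.0, -81.4]
force: [-0.4, -0.5, 0.3]
gripper_width: 0.4
t 45.0 dp [-0.14, 1.68, -0.02] tw [-0.1, 0.0, -0.0] | dist 17 ang 0
```

```bash
python3 -m pendant '[{"delta_pos":[-0.1,0.6,0],"twist":[0,0,0],"grip":0},{"delta_pos":[-0.1,1.2,0],"twist":[0,0,0],"grip":0},{"delta_pos":[-0.1,1.6,0],"twist":[0,0,0],"grip":0},{"delta_pos":[-0.1,1.7,0],"twist":[0,0,0],"grip":0},{"delta_pos":[-0.1,1.7,0],"twist":[0,0,0],"grip":0}]' 30
python3 -m pendant '[{"delta_pos":[0,0,0],"twist":[0,0,0],"grip":0},{"delta_pos":[0,0,0.15],"twist":[0,0,0],"grip":0},{"delta_pos":[0,0,0.3],"twist":[0,0,0],"grip":0},{"delta_pos":[0,0,0.42],"twist":[0,0,0],"grip":0},{"delta_pos":[0,0,0.42],"twist":[0,0,0],"grip":0}]' 30
python3 -m pendant '[{"delta_pos":[0,0,0],"twist":[0,0,0],"grip":0},{"delta_pos":[0,0,0],"twist":[0,0,0],"grip":0},{"delta_pos":[0,-1.5,0],"twist":[0,0,0],"grip":0},{"delta_pos":[2,-5,0],"twist":[0,0,0],"grip":0},{"delta_pos":[6,-9,2],"twist":[0,0,0],"grip":0}]' 30
python3 -m pendant '[{"delta_pos":[1.5,0,0],"twist":[0,0,0],"grip":0},{"delta_pos":[1.5,0,0],"twist":[0,0,0],"grip":0},{"delta_pos":[1.5,0,0],"twist":[0,0,0],"grip":0},{"delta_pos":[1.5,0,0],"twist":[0,0,0],"grip":0},{"delta_pos":[1.5,0,0],"twist":[0,0,0],"grip":0}]' 30
python3 wl.py pics/wl3.png
```

```text
time_s: 45.45
ee_pos: [587.1, -270.2, 107.6]
ee_rot: [-90.0, 0.1, -81.4]
force: [-1.2, 0.3, 2.8]
gripper_width: 0.3
time_s: 45.95
ee_pos: [591.7, -269.6, 107.7]
ee_rot: [-89.9, 0.0, -81.3]
force: [0.2, 0.5, 3.1]
gripper_width: 0.4
time_s: 46.45
ee_pos: [614.1, -318.9, 191.2]
ee_rot: [-90.2, 0.2, -81.3]
force: [1.9, -0.2, 0.0]
gripper_width: 0.4
time_s: 46.95
ee_pos: [617.4, -333.5, 189.8]
ee_rot: [-90.1, 0.2, -81.3]
force: [0.1, -0.1, 0.0]
gripper_width: 0.5
mid [409.65080494 317.38483313] bars [412.03852703 468.04929781] [407.18519525 161.80568694]
0 [163.32206857 319.50813852]
0.4 [287.80962314 324.66665651]
0.5 [324.5517867  325.39963661]
0.6 [362.61826942 325.87885873]
0.7 [401.48086972 326.09600468]
0.8 [440.59295032 326.04746842]
0.9 [479.40332496 325.73447594]
```

View pics/wl3.png

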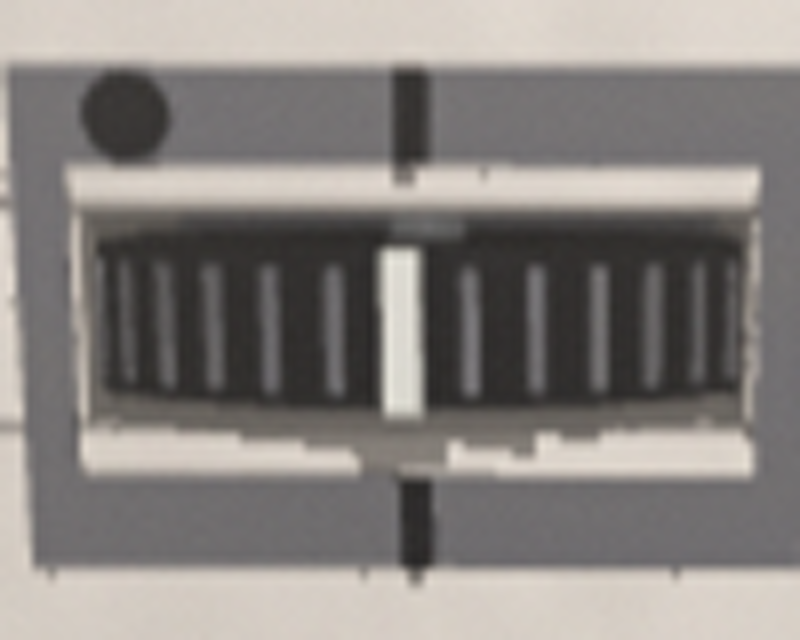

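The line is at u=402, against 401 to 405 expected for low; that reads about 0.69 rad. I'll move the arm up and do a final check of the whole scene.

```bash
python3 -m pendant '[{"delta_pos":[2,-3,0],"twist":[0,0,0],"grip":0},{"delta_pos":[3,-7,0],"twist":[0,0,0],"grip":0},{"delta_pos":[3,-7,0],"twist":[0,0,0],"grip":0},{"delta_pos":[3,-7,0],"twist":[0,0,0],"grip":0},{"delta_pos":[3,-7,0],"twist":[0,0,0],"grip":0}]' 30
python3 - <<'E'
from h import *
p,d,W=tray('pics/t8.png')
m=(W[...,2]>10)&(W[...,2]<35)&(np.abs(W[...,0]-605)<142)&(np.abs(W[...,1]-250.5)<72)
n,l,st,ce=cv2.connectedComponentsWithStats(m.astype(np.uint8))
for i in range(1,n):
    if st[i,4]>100: print(st[i,4],np.round(np.nanmean(W[l==i],0)),np.round(np.nanmax(W[l==i],0)),np.round(np.nanmin(W[l==i],0)))
p,d=imaging.grab_frame('scene');cv2.imwrite('pics/s14.png',p[:,:,::-1])
E
```

```text
time_s: 47.5
ee_pos: [622.0, -363.6, 259.4]
ee_rot: [-90.1, 0.2, -81.3]
force: [-0.6, 0.2, -0.6]
gripper_width: 0.5
tray ((605.1270141601562, 250.21844482421875), (339.70074462890625, 189.87318420410156), 2.3587453365325928) [ 200   95   75  129 1397]
602 [700. 251.  15.] [728. 299.  23.] [661. 205.  10.]
627 [634. 245.  15.] [659. 292.  22.] [609. 199.  10.]
658 [570. 252.  15.] [600. 302.  22.] [543. 205.  10.]
682 [501. 244.  16.] [529. 294.  23.] [473. 197.  10.]
```

View pics/t8.png

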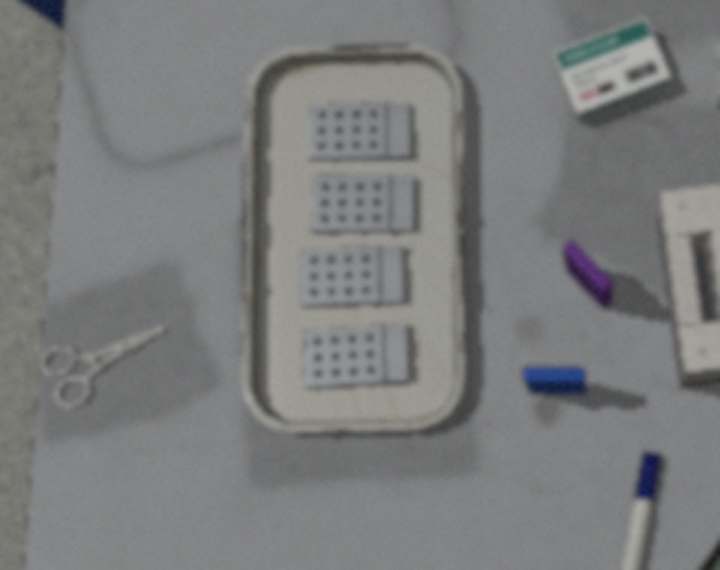

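View pics/s14.png

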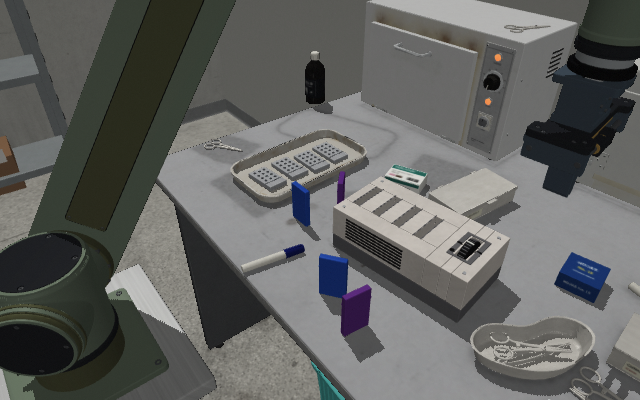

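All four cassettes lie flat and apart inside the rim. The dryer is empty, the look-alikes are untouched and the arm is clear. Handing in.

```bash
python3 -c "
from workcell import job
print(job.job_done())"
```

```text
the job is handed in; nothing more can be done
None
```

The job is done and handed in at about 47.5 s of the 210 s allowed.

- **Fan wheel off:** I rolled it toward the robot to its stop in three light strokes. It was still off when the fourth cassette was down.
- **Cassettes:** All four were present. I lifted each by its top edge and laid it flat in the tray. The tray had been knocked about 44 mm away from the robot before the first placing, so I measured it again before laying each one.
- **Fan wheel to low:** I rolled it back in two strokes. The white line now stands level with the pointer bars, which I read as about 0.69 rad against 0.7.

**Last checks:** The final pictures show four separate flat cassettes inside the rim, an empty dryer and the blue and purple look-alikes untouched. The arm was clear of everything and I saw no grip slip.

The wheel angle comes from the camera. The scene camera was off by about 2 pixels, so I used the close wrist view for the final reading. No check failed.

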